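Pepper mill and salt shaker into the shelf riser's lane

ROBOT

A 6-joint arm with a two-finger parallel gripper is mounted at the origin on a cart in front of the work surface, level with it; the furniture and walls round the work are solid. World frame = base frame: x ahead of the robot, y to its left, z up, the work surface at z = 0. Lengths are in m, angles in rad, forces in N, time in s.
With the tool pointing down it reaches from about 0.325 to 1 m from the base axis. Payload 5.1 kg.
Tool frame: the origin (TCP) lies on the centre line of the jaws, within the pads' length; the fingertips stand 19 mm ahead of it and the grasp point (between the pads) is the TCP; z points along the fingers, y is the direction in which the jaws open and shut (so a half turn about z gives the same grasp; the last joint's range is limited). The gripper opens to 85 mm and grips with 20 to 120 N. Pads are 22 mm wide; open, the fingers measure 114 mm over their backs; the gripper's body (76 mm by 85 mm) begins 54 mm behind the grasp point. The pads swing forward as they close: fully open they stand 13 mm farther back than shut.
Start: joints at [1.057, 0.124, 1.65, -0, 1.367, -0.083], TCP at [0.271, 0.591, 0.25] pointing down, gripper open.
Joint ranges: [-2.61, 2.61], [-1.02, 2.33], [0.03, 2.71], [-1.35, 4.49], [0.32, 2.68], [-2.91, 2.91]. Speed limits (rad/s): [2.57, 2.57, 3.14, 3.14, 3.14, 3.14].

INTERFACE

Orientations are given as a unit quaternion [x, y, z, w].
In Python, from station import telemetry, optics, order gives the robot as it stands.
- The arm moves only by the tool carry_out, never from a script. Its argument "moves" is a list of rows, each an object of numbers: "rx", "ry", "rz": the turn, a rotation vector about the world's x, y, z in rad; "dx", "dy", "dz": the shift along the world's x, y, z in cm; "fingers": the opening, from 0 (shut) to 1 (fully open). In form: [{"rx": .., "ry": .., "rz": .., "dx": .., "dy": .., "dz": .., "fingers": ..}, ...]. A call has 1 to 5 rows; each row shifts and turns the commanded pose from where the row before left it; what a row does not reach is not made up. A row lasts 1/12 s, in which the tool goes at most 41.7 mm and 7.16 degrees, less where a joint would pass 70% of its speed; a pose out of reach is approached as far as the arm can. A call is refused whole if a number of a shift passes 4.17 or a number of a turn 0.125, either way. A call with a gripper value outside its range is refused whole. The fingers move at their own pace and stop on an object; "force" is the grip in N (left out, the last holds). Time passes only in rows, so rows that do not move let the fingers close. It gives the time, the measured TCP pose, the force and the opening at its end, in the units of the state.
- telemetry.observe(): the state, without advancing time (a new reading comes with each control period).
- optics.read_camera(name): name is "scene" or "top" or "wrist"; returns a dict with "image" (480x640x3 uint8, blue, green, red), "intrinsics" (3x3 intrinsics, pixels), "rvec" (rotation vector, rad) and "tvec" (3), from world to camera coordinates, as OpenCV has them. Camera axes: x right, y down, z forward; pixel columns grow to the right and rows downward; lengths in m; the calibration is good to about 2 mm. A picture is of the moment at which its call begins. There is no depth.
- order.job_done(): hands the job in, once; it reports no verdict.
The state is a dict: "time_s": time; "joint_positions": joint angles; "qd": joint speeds; "joint_efforts": joint torques, N m; "position": TCP position; "tcp_rot": TCP orientation; "contact_force": force on the tool from outside, world axes, zero at the start; "moment": the same for the moment, N m; "finger_gap": finger opening in m.
Only numpy, scipy, OpenCV 4.12 (cv2) and the standard library are available. Lean on these libraries where they do the work, as an engineer would, in place of code of your own. Each camera call takes 0.05 s, during which the arm holds its last target.

TASK

Put the tall pepper mill and the short salt shaker away, standing, in the free lane of the wooden shelf riser. The mill goes first and to the back: push it along the worktop, right in under the shelf, until you feel it press on the sprung back stop; then push the salt shaker in after it, so that the row presses on the stop again with the shaker up against the mill. Be gentle, tip nothing over, and leave the honey jar, the tin and the matchbox where they are.

Things in the scene. Friction and masses are not known exactly. Their poses are not given: they have to be found in the camera images.
- riser: Wooden shelf riser fixed on the worktop, 140 mm deep, 216 mm wide; shelf underside 225, top 239 mm high (a tin and a jug on its back part reach 325 mm). Origin: on the worktop, in the middle of the FREE lane's width, straight below the shelf's front edge; x points into the lane, away from the robot, z up. The other lane (y = -54 to -146 mm) is full: leave it.
- lane_back (a point): Middle of the free lane's far end, on the worktop, 130 mm along x from the riser's origin. The lane is 88 mm wide, with no floor: things slide on the worktop. Riser frame: full-height walls from x = 63 mm on; in front of them only two low rails (8 mm thick, y = +/-48 mm, 30 mm high) that reach out from under the shelf to x = -48 mm.
- stop_line (a point): A fixed mark on the riser, 64 mm along x from its origin and 60 mm up. The cork-faced back stop (70 mm wide, z = 5 to 115 mm) stands 0 to 42 mm beyond this mark, at a depth that differs each time and is not given: feel for it. Its face gives by up to 10 mm on a spring (0.7 N at first, 0.7 N more per mm, some 8 N at the end), then it is rigid.
- mill_mid (a point): Tall dark wooden pepper mill, 160 mm high, 0.13 to 0.25 kg, loose; this point is on its axis 80 mm above its foot, z its upward axis. Foot and widest part 58 mm in diameter, head (116 to 149 mm up) 50 mm, a 12 mm button on top. Pushed higher than about 30 mm above the worktop it may tip; sliding it takes 1 to 3 N.
- salt_mid (a point): Short salt shaker, glass with a grey cap, 90 mm high, 0.08 to 0.14 kg, loose; this point is on its axis half-way up (45 mm above its foot); z is its upward axis. Body 44 mm in diameter up to 66 mm, cap 34 mm in diameter from there to the top. Sliding takes about 1 N.
- honey: Bystander: jar with a red lid, 65 mm in diameter, 90 mm high, standing at the left; origin at the centre of its foot. Leave it.
- tin: Bystander: food tin, 57 mm in diameter, 72 mm high, standing at the right; origin at the centre of its foot. Leave it.
- match_box: Bystander: matchbox, 37 x 56 x 17 mm, lying flat; origin at the centre of its underside. Leave it.

How it is judged:
By the outcome, as a careful person would: the job done as asked, in the order asked, and still so for the second after the job is handed in, with the robot touching nothing.
It also fails if it takes over 72 s, if anything falls off the work surface, if the arm or the gripper's body presses on something with over 40 N, if the wrist force passes 120 N, or if a joint passes its speed limit or range.

## Working session

There is one attempt and no reset: what is moved stays moved. The work goes in short steps, Python scripts to look and compute and a tool call to move; the robot and the scene stay as the last step left them, time stands still between calls to the robot, and variables do not carry over. Pictures are saved under pics/ and viewed, and the job is handed in when it is done.

Besides the shell and the picture viewer there is one more tool, called after "Emit:" as name(argument=value, ...), one argument or row to a line, values as JSON. carry_out: Moves the arm, as the interface text tells. Its arguments: {"type":"object","properties":{"moves":{"type":"array"},"force":{"type":"number"}},"required":["moves"]}

```bash
mkdir -p pics; ls; python3 - <<'E'
from station import telemetry, optics
import cv2
print(telemetry.observe())
for n in ("scene","top","wrist"):
    r=optics.read_camera(n); cv2.imwrite(f"pics/{n}0.png",r["image"]); print(n,r["intrinsics"],r["rvec"],r["tvec"])
E
```

```text
pics
{'time_s': 0.0, 'joint_positions': array([ 1.05739460e+00,  1.24475626e-01,  1.65166711e+00, -1.70763837e-05,
        1.36751204e+00, -8.26187712e-02]), 'qd': array([1.54044899e-03, 1.73417792e-03, 7.35922233e-05, 9.61875564e-04,
       8.72940672e-04, 1.19366796e-03]), 'joint_efforts': array([-2.49034398e-03, -4.23589218e+01, -3.65463638e+01, -1.61390790e-04,
        6.62629216e-03,  2.17639223e-05]), 'position': array([0.27118768, 0.59009577, 0.24907614]), 'tcp_rot': array([ 2.13728068e-01,  9.76892650e-01, -9.88068731e-04, -2.94746555e-04]), 'contact_force': array([-0.34457725, -0.12543296, -0.07415436]), 'moment': array([0.00864629, 0.01860503, 0.02290466]), 'finger_gap': 0.08553813740924028}
scene [[613.22211084   0.         317.15878367]
 [  0.         613.22211084 242.80410924]
 [  0.           0.           1.        ]] [ 2.24014702 -1.46511077  0.38078098] [-0.18866326  0.49651033  1.07131285]
top [[513.38398688   0.         329.28972091]
 [  0.         513.38398688 237.69859633]
 [  0.           0.           1.        ]] [ 1.86855505 -2.25036018  0.34389945] [0.13236503 0.54711254 0.99412505]
wrist [[414.11760901   0.         320.38408202]
 [  0.         414.11760901 241.64939579]
 [  0.           0.           1.        ]] [-2.39893455 -1.53892099 -0.25383783] [-0.64910757 -0.04146656  0.38165269]
```

View pics/scene0.png

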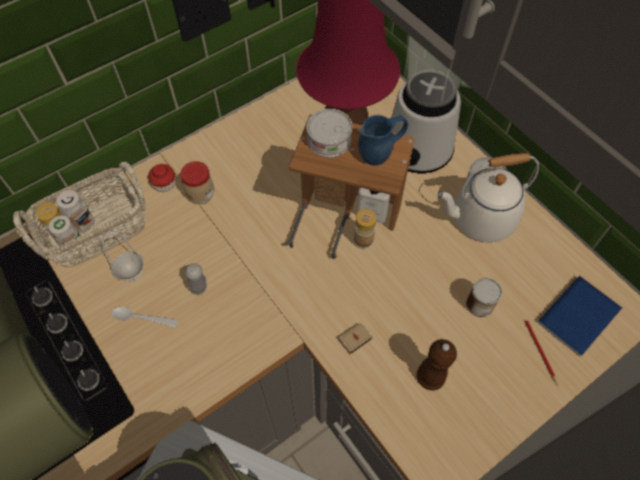

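View pics/top0.png

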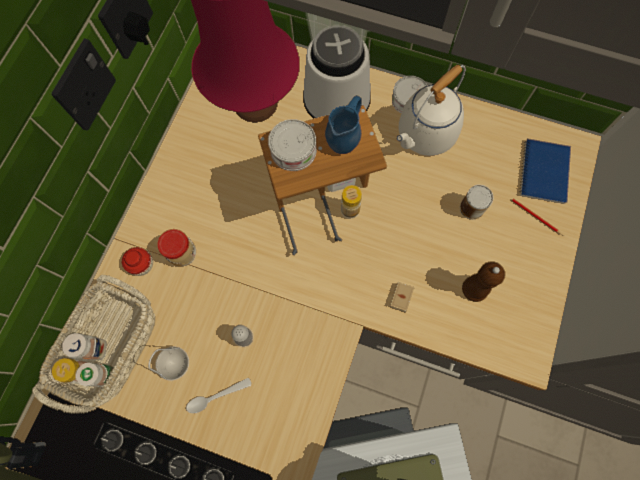

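View pics/wrist0.png

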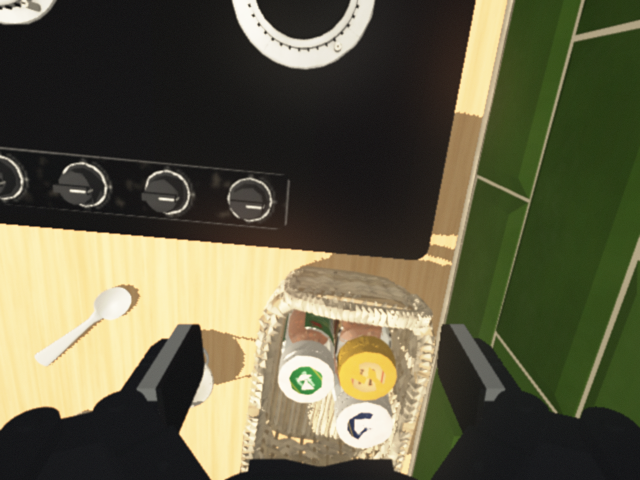

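```bash
cat > h.py <<'E'
import numpy as np, cv2
from station import telemetry, optics
def cam(n):
    r=optics.read_camera(n); R,_=cv2.Rodrigues(np.array(r["rvec"],float)); return r["image"],np.array(r["intrinsics"]),R,np.array(r["tvec"],float).ravel()
def ray(c,uv):
    _,K,R,t=c; d=R.T@np.linalg.inv(K)@np.array([uv[0],uv[1],1.]); return -R.T@t,d/np.linalg.norm(d)
def onz(c,uv,z):
    o,d=ray(c,uv); return o+d*(z-o[2])/d[2]
def tri(rs):
    A=np.zeros((3,3));b=np.zeros(3)
    for o,d in rs:
        P=np.eye(3)-np.outer(d,d);A+=P;b+=P@o
    X=np.linalg.solve(A,b); return X,[np.linalg.norm((np.eye(3)-np.outer(d,d))@(X-o)) for o,d in rs]
def proj(c,X):
    p=c[1]@(c[2]@np.array(X)+c[3]); return p[:2]/p[2]
def crop(img,x0,y0,w,h,s,name):
    cv2.imwrite(name,cv2.resize(img[y0:y0+h,x0:x0+w],None,fx=s,fy=s,interpolation=cv2.INTER_CUBIC))
E
python3 - <<'E'
from h import *
t=cam("top"); s=cam("scene")
crop(t[0],240,100,160,160,4*.9,"pics/t1.png")
crop(s[0],270,100,160,160,3.6,"pics/s1.png")
crop(t[0],420,170,130,140,4,"pics/t2.png"); crop(s[0],380,320,130,80,5,"pics/s2.png")
crop(t[0],200,300,80,60,7,"pics/t3.png"); crop(s[0],160,250,80,60,7,"pics/s3.png")
E
```

```text
(no output)
```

View pics/t1.png

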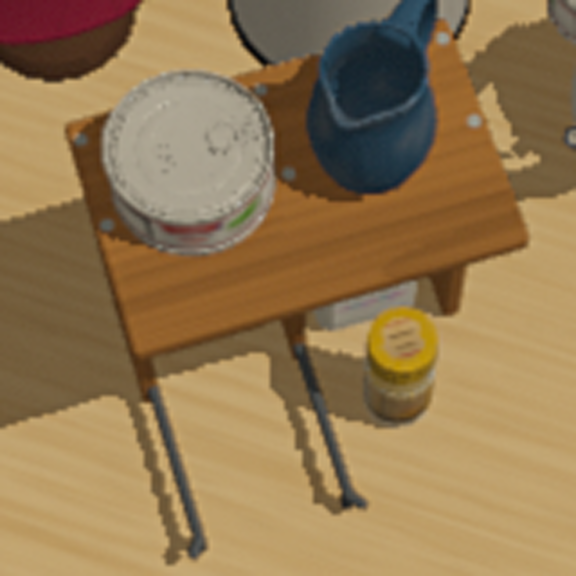

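View pics/s1.png

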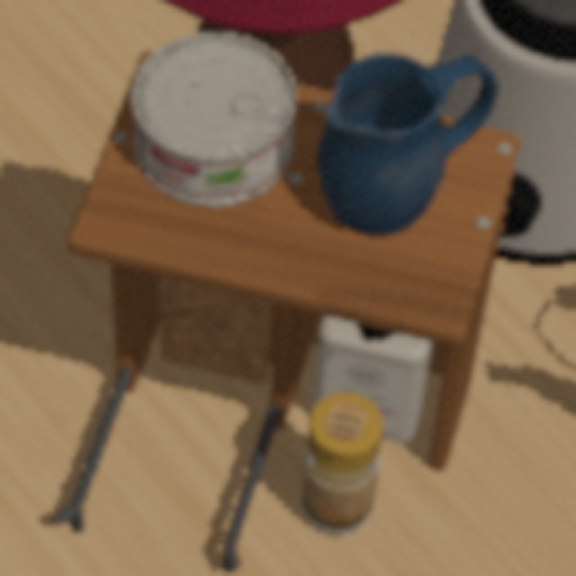

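View pics/t2.png

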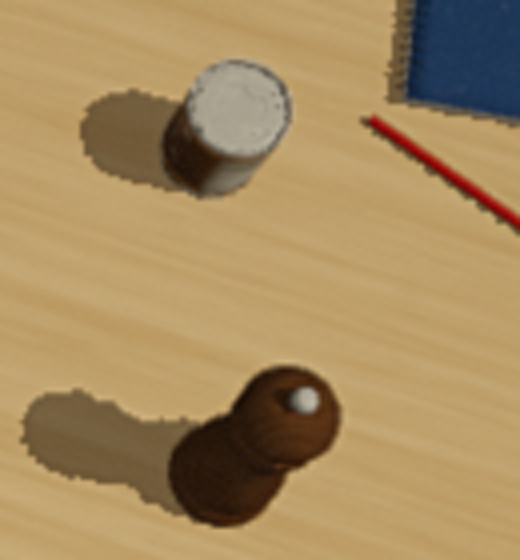

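View pics/s2.png

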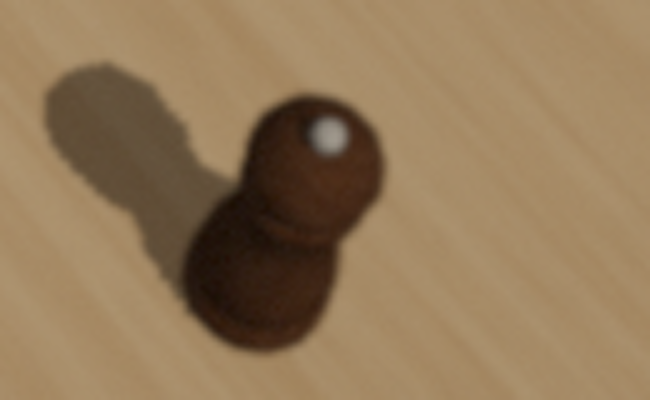

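View pics/t3.png

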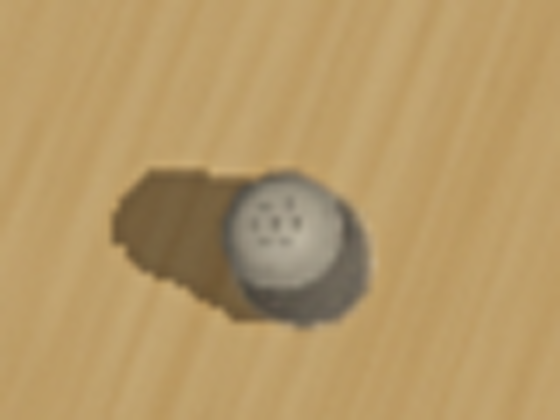

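View pics/s3.png

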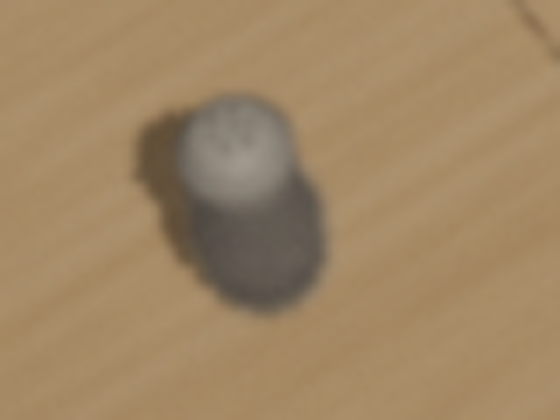

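```bash
python3 - <<'E'
from h import *
np.set_printoptions(precision=4,suppress=True)
t=cam("top"); s=cam("scene")
T=lambda x,y:(240+x/3.6-.36,100+y/3.6-.36); S=lambda x,y:(270+x/3.6-.36,100+y/3.6-.36)
for n,a,b,z in [("FLtop",(143,350),(75,238),.239),("FRtop",(524,238),(470,322),.239),("BLtop",(68,128),(143,55),.239),("BRtop",(450,22),(518,135),.239),("Ltip",(197,545),(70,508),.03),("Rtip",(348,497),(231,560),.03),("Lroot",(153,393),(124,374),.03),("Rroot",(301,350),(275,408),.03)]:
    X,e=tri([ray(t,T(*a)),ray(s,S(*b))]); print(n,X,np.array(e),"top@z",onz(t,T(*a),z),"sc",onz(s,S(*b),z))
# mill button
a=(420+305/4,170+400/4); b=(380+329/5,320+136/5)
print("mill",tri([ray(t,a),ray(s,b)]), onz(t,a,.158),onz(s,b,.158))
a=(200+283/7,300+235/7); b=(160+238/7,250+150/7)
print("salt",tri([ray(t,a),ray(s,b)]), onz(t,a,.087),onz(s,b,.087))
a=(420+239/4,170+107/4);print("tin",onz(t,a,.072))
print("match",onz(t,(401,296),.017)); print("honey",onz(t,(173,243),.09)); 
print("yellow jar",onz(t,T(403,343),.07),onz(t,T(400,410),0))
print("spoon",onz(t,(250,382),0),onz(t,(195,404),0),"strainer",onz(t,(170,362),.03), "edge",onz(t,(362,325),0),onz(t,(550,388),0),onz(t,(275,478),0))
E
```

```text
FLtop [0.6067 0.1136 0.2418] [0.0002 0.0002] top@z [0.608  0.1136 0.239 ] sc [0.6083 0.1148 0.239 ]
FRtop [ 0.6365 -0.0925  0.2393] [0.0036 0.0036] top@z [ 0.6333 -0.0903  0.239 ] sc [ 0.6404 -0.0941  0.239 ]
BLtop [0.7403 0.1337 0.237 ] [0.0011 0.0011] top@z [0.7403 0.1331 0.239 ] sc [0.7376 0.1334 0.239 ]
BRtop [ 0.7614 -0.0772  0.2455] [0.0003 0.0003] top@z [ 0.7656 -0.0786  0.239 ] sc [ 0.7664 -0.0761  0.239 ]
Ltip [0.5625 0.1073 0.0322] [0.0002 0.0002] top@z [0.5629 0.1075 0.03  ] sc [0.5638 0.1078 0.03  ]
Rtip [0.5831 0.01   0.005 ] [0.0008 0.0008] top@z [0.5761 0.0113 0.03  ] sc [0.5696 0.0055 0.03  ]
Lroot [0.6669 0.1187 0.026 ] [0.0003 0.0003] top@z [0.6656 0.1184 0.03  ] sc [0.6642 0.1177 0.03  ]
Rroot [0.6765 0.022  0.0322] [0.0005 0.0005] top@z [0.677  0.0222 0.03  ] sc [0.6784 0.0222 0.03  ]
mill (array([ 0.4176, -0.2701,  0.1515]), [np.float64(0.0005722474874878673), np.float64(0.000572247487487913)]) [ 0.4169 -0.2681  0.158 ] [ 0.4143 -0.2695  0.158 ]
salt (array([0.4001, 0.2409, 0.0743]), [np.float64(0.0001316674417888529), np.float64(0.00013166744178887135)]) [0.3981 0.2391 0.087 ] [0.3954 0.2355 0.087 ]
tin [ 0.5975 -0.3106  0.072 ]
match [ 0.4247 -0.1022  0.017 ]
honey [0.609  0.3521 0.09  ]
yellow jar [ 0.654  -0.0372  0.07  ] [ 0.6366 -0.0345  0.    ]
spoon [0.3081 0.2456 0.    ] [0.2856 0.3633 0.    ] strainer [0.3759 0.3976 0.03  ] edge [ 0.3812 -0.0083  0.    ] [ 0.1817 -0.366   0.    ] [0.1174 0.2222 0.    ]
```

```bash
python3 - <<'E'
from h import *
M=np.array([[0,57],[0,-159],[140,57],[140,-159],[63,48],[63,-48],[-48,48],[-48,-48]])/1e3
W=np.array([[.608,.1142],[.6368,-.0922],[.739,.1333],[.766,-.0774],[.665,.118],[.6775,.0222],[.5633,.1077],[.574,.0105]])
for idx in (range(4),range(6),range(8)):
    m=M[list(idx)];w=W[list(idx)]
    mc,wc=m.mean(0),w.mean(0);H=(m-mc).T@(w-wc);a=np.arctan2(H[0,1]-H[1,0],H[0,0]+H[1,1])
    R=np.array([[np.cos(a),-np.sin(a)],[np.sin(a),np.cos(a)]]);o=wc-R@mc
    print(np.degrees(a),o); print(((W-(M@R.T+o))*1e3).round(1))
s=cam("scene");t=cam("top")
# salt foot extents
a=(200+305/7,300+262/7);b=(160+262/7,250+250/7)
print(onz(t,(241.6,334.5),.045),onz(s,(196,280),.045), onz(t,a,.03),onz(s,b,.03))
# mill foot: bottom arcs
print(onz(t,(420+228/4,170+468/4),.03),onz(s,(380+260/5,320+278/5),.03))
E
```

```text
7.563162787085649 [0.6113464  0.06081798]
[[ 4.2 -3.1]
 [ 4.5  4.6]
 [-3.6 -2.4]
 [-5.1  1. ]
 [-2.5  1.3]
 [-2.6  0.7]
 [ 5.9  5.6]
 [ 3.9  3.6]]
7.674554363685211 [0.61044888 0.06100883]
[[ 5.2 -3.3]
 [ 5.1  4.4]
 [-2.6 -2.9]
 [-4.4  0.5]
 [-1.5  1. ]
 [-1.8  0.3]
 [ 6.8  5.5]
 [ 4.7  3.5]]
7.043056438906685 [0.61211571 0.06259375]
[[ 2.9 -5. ]
 [ 5.2  3. ]
 [-5.1 -3. ]
 [-4.6  0.6]
 [-3.8  0. ]
 [-3.  -0.5]
 [ 4.7  3.4]
 [ 3.6  1.4]]
[0.40210561 0.24321726 0.045     ] [0.39553393 0.23956171 0.045     ] [0.39758746 0.24217892 0.03      ] [0.3905932  0.23646655 0.03      ]
[ 0.41160659 -0.26456904  0.03      ] [ 0.40308267 -0.26888421  0.03      ]
```

```bash
python3 - <<'E'
from h import *
from scipy.spatial.transform import Rotation as Ro
o=telemetry.observe(); c=cam("wrist"); p=-c[2].T@c[3]; R=Ro.from_quat(o["tcp_rot"]).as_matrix()
print("cam in tool",R.T@(p-o["position"]),"cam z in tool",R.T@c[2][2]); print(R)
E
```

```text
cam in tool [ 0.08514535  0.00044442 -0.1233253 ] cam z in tool [-3.25576765e-01 -8.44554134e-04  9.45515234e-01]
[[-9.08630414e-01  4.17601200e-01 -9.43836209e-05]
 [ 4.17601209e-01  9.08630405e-01 -1.27447806e-04]
 [ 3.25374709e-05 -1.55217667e-04 -9.99999987e-01]]
```

Emit:
carry_out(
  moves=[
    {"dx": 2.2, "dy": -3.4, "rz": -0.07},
    {"dx": 2.2, "dy": -3.4, "rz": -0.07},
    {"dx": 2.2, "dy": -3.4, "rz": -0.07},
    {"dx": 2.2, "dy": -3.4, "rz": -0.07},
    {"dx": 2.2, "dy": -3.4, "rz": -0.07},
  ],
)

```text
schema error: expected keys rx, ry, rz, dx, dy, dz, fingers
```

Emit:
carry_out(
  moves=[
    {"dx": 2.2, "dy": -3.4, "rz": -0.07},
    {"dx": 2.2, "dy": -3.4, "rz": -0.07},
    {"dx": 2.2, "dy": -3.4, "rz": -0.07},
    {"dx": -0.2, "dy": -3.9, "rz": -0.077},
    {"dx": -0.2, "dy": -3.9, "rz": -0.077},
  ],
)

```text
schema error: expected keys rx, ry, rz, dx, dy, dz, fingers
```

Emit:
carry_out(
  moves=[
    {"dx": -0.2, "dy": -3.9, "rz": -0.077},
    {"dx": -0.2, "dy": -3.9, "rz": -0.077},
    {"dx": -0.2, "dy": -3.9, "rz": -0.077},
    {"dx": -0.2, "dy": -3.9, "rz": -0.077},
    {"dx": -0.2, "dy": -3.9, "rz": -0.077},
  ],
)

```text
schema error: expected keys rx, ry, rz, dx, dy, dz, fingers
```

Emit:
carry_out(
  moves=[
    {"dx": -0.2, "dy": -3.9, "rz": -0.077},
    {"dx": -0.2, "dy": -3.9, "rz": -0.077},
    {"dx": -0.2, "dy": -3.9, "rz": -0.077},
    {"dx": -0.2, "dy": -3.9, "rz": -0.077},
    {"dx": -0.2, "dy": -3.9, "rz": -0.077},
  ],
)

```text
schema error: expected keys rx, ry, rz, dx, dy, dz, fingers
```

All keys required.

Emit:
carry_out(
  moves=[
    {"rx": 0, "ry": 0, "rz": -0.07, "dx": 2.2, "dy": -3.4, "dz": 0, "fingers": 1},
    {"rx": 0, "ry": 0, "rz": -0.07, "dx": 2.2, "dy": -3.4, "dz": 0, "fingers": 1},
    {"rx": 0, "ry": 0, "rz": -0.07, "dx": 2.2, "dy": -3.4, "dz": 0, "fingers": 1},
    {"rx": 0, "ry": 0, "rz": -0.07, "dx": 2.2, "dy": -3.4, "dz": 0, "fingers": 1},
    {"rx": 0, "ry": 0, "rz": -0.07, "dx": 2.2, "dy": -3.4, "dz": 0, "fingers": 1},
  ],
)

```text
time_s: 0.92
position: [0.382, 0.4191, 0.2505]
tcp_rot: [0.382, 0.924, 0.0, 0.0]
contact_force: [1.2, 0.3, 0.2]
finger_gap: 0.0851
```

Emit:
carry_out(
  moves=[
    {"rx": 0, "ry": 0, "rz": -0.07, "dx": 2.2, "dy": -3.4, "dz": 0, "fingers": 1},
    {"rx": 0, "ry": 0, "rz": -0.07, "dx": 2.2, "dy": -3.4, "dz": 0, "fingers": 1},
    {"rx": 0, "ry": 0, "rz": -0.07, "dx": 2.2, "dy": -3.4, "dz": 0, "fingers": 1},
    {"rx": 0, "ry": 0, "rz": -0.077, "dx": -0.2, "dy": -3.9, "dz": 0, "fingers": 1},
    {"rx": 0, "ry": 0, "rz": -0.077, "dx": -0.2, "dy": -3.9, "dz": 0, "fingers": 1},
  ],
)

```text
time_s: 1.33
position: [0.4441, 0.2387, 0.2504]
tcp_rot: [0.543, 0.839, -0.0, 0.0]
contact_force: [0.2, -0.3, 0.3]
finger_gap: 0.0853
```

Emit:
carry_out(
  moves=[
    {"rx": 0, "ry": 0, "rz": -0.077, "dx": -0.2, "dy": -3.9, "dz": 0, "fingers": 1},
    {"rx": 0, "ry": 0, "rz": -0.077, "dx": -0.2, "dy": -3.9, "dz": 0, "fingers": 1},
    {"rx": 0, "ry": 0, "rz": -0.077, "dx": -0.2, "dy": -3.9, "dz": 0, "fingers": 1},
    {"rx": 0, "ry": 0, "rz": -0.077, "dx": -0.2, "dy": -3.9, "dz": 0, "fingers": 1},
    {"rx": 0, "ry": 0, "rz": -0.077, "dx": -0.2, "dy": -3.9, "dz": 0, "fingers": 1},
  ],
)

```text
time_s: 1.75
position: [0.433, 0.0439, 0.2507]
tcp_rot: [0.694, 0.72, 0.0, 0.0]
contact_force: [1.6, 0.5, 1.2]
finger_gap: 0.0857
```

Emit:
carry_out(
  moves=[
    {"rx": 0, "ry": 0, "rz": -0.077, "dx": -0.2, "dy": -3.9, "dz": 0, "fingers": 1},
    {"rx": 0, "ry": 0, "rz": -0.077, "dx": -0.2, "dy": -3.9, "dz": 0, "fingers": 1},
    {"rx": 0, "ry": 0, "rz": -0.077, "dx": -0.2, "dy": -3.9, "dz": 0, "fingers": 1},
    {"rx": 0, "ry": 0, "rz": -0.077, "dx": -0.2, "dy": -3.9, "dz": 0, "fingers": 1},
    {"rx": 0, "ry": 0, "rz": -0.077, "dx": -0.2, "dy": -3.9, "dz": 0, "fingers": 1},
  ],
)

```text
time_s: 2.17
position: [0.4229, -0.1513, 0.2508]
tcp_rot: [0.819, 0.574, 0.0, 0.001]
contact_force: [1.2, 0.2, -0.1]
finger_gap: 0.0853
```

Emit:
carry_out(
  moves=[
    {"rx": 0, "ry": 0, "rz": -0.077, "dx": -0.2, "dy": -3.9, "dz": 0, "fingers": 1},
    {"rx": 0, "ry": 0, "rz": -0.077, "dx": -0.2, "dy": -3.9, "dz": 0, "fingers": 1},
    {"rx": 0, "ry": 0, "rz": 0, "dx": 0, "dy": 0, "dz": 0, "fingers": 1},
  ],
)

```text
time_s: 2.42
position: [0.4186, -0.2328, 0.2507]
tcp_rot: [0.862, 0.507, -0.001, 0.001]
contact_force: [-0.5, 0.9, 0.7]
finger_gap: 0.0856
```

```bash
python3 - <<'E'
from h import *
c=cam("wrist"); cv2.imwrite("pics/w1.png",c[0]); print(telemetry.observe()["position"],telemetry.observe()["joint_positions"])
print(proj(c,[.412,-.268,.16]),proj(c,[.412,-.268,0]))
E
```

```text
[ 0.41886528 -0.23030709  0.25048337] [-6.14947833e-01 -2.69402177e-01  2.02157659e+00 -2.60002925e-04
  1.38936876e+00 -1.11385368e-01]
[341.49726566 313.3343293 ] [333.26336863 230.02504264]
```

View pics/w1.png

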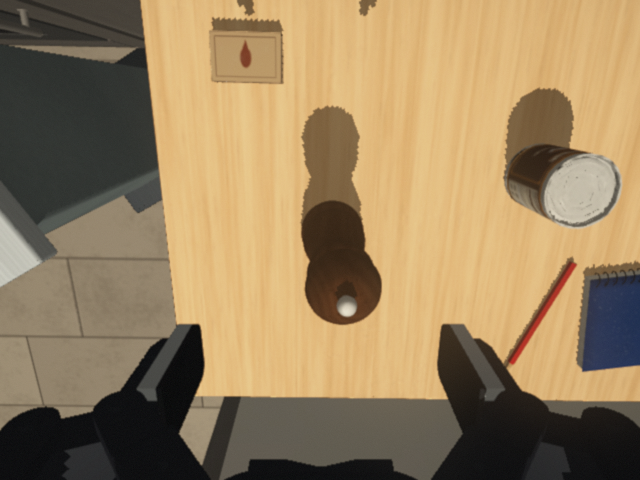

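```bash
python3 - <<'E'
from h import *
c=cam("wrist");t=cam("top");s=cam("scene")
print(onz(c,(346,306),.158)); print(tri([ray(c,(346,306)),ray(t,(496.1,269.9)),ray(s,(445.7,347.1))]), onz(c,(343,286),.132), telemetry.observe()["position"])
E
```

```text
[ 0.41653186 -0.26316026  0.158     ]
(array([ 0.4167149 , -0.2685557 ,  0.15223006]), [np.float64(0.002704574590768098), np.float64(0.001909125997111186), np.float64(0.000976869661627038)]) [ 0.41641872 -0.26246067  0.132     ] [ 0.41941335 -0.22694657  0.25026193]
```

Emit:
carry_out(
  moves=[
    {"rx": 0, "ry": 0, "rz": 0, "dx": -0.3, "dy": -3.7, "dz": 0, "fingers": 1},
    {"rx": 0, "ry": 0, "rz": 0, "dx": 0, "dy": 0, "dz": -3, "fingers": 1},
    {"rx": 0, "ry": 0, "rz": 0, "dx": 0, "dy": 0, "dz": -4, "fingers": 1},
    {"rx": 0, "ry": 0, "rz": 0, "dx": 0, "dy": 0, "dz": -3, "fingers": 1},
    {"rx": 0, "ry": 0, "rz": 0, "dx": 0, "dy": 0, "dz": -2, "fingers": 1},
  ],
)

```text
time_s: 3.03
position: [0.4154, -0.2618, 0.1269]
tcp_rot: [0.859, 0.512, -0.001, -0.002]
contact_force: [0.5, 0.3, -0.3]
finger_gap: 0.0854
```

Emit:
carry_out(
  force=25,
  moves=[
    {"rx": 0, "ry": 0, "rz": 0, "dx": 0, "dy": 0, "dz": 0, "fingers": 1},
    {"rx": 0, "ry": 0, "rz": 0, "dx": 0, "dy": 0, "dz": 0, "fingers": 0.45},
    {"rx": 0, "ry": 0, "rz": 0, "dx": 0, "dy": 0, "dz": 0, "fingers": 0.45},
    {"rx": 0, "ry": 0, "rz": 0, "dx": 0, "dy": 0, "dz": 0, "fingers": 0.45},
    {"rx": 0, "ry": 0, "rz": 0, "dx": 0, "dy": 0, "dz": 0, "fingers": 0.45},
  ],
)

```text
time_s: 3.45
position: [0.418, -0.2652, 0.1333]
tcp_rot: [0.859, 0.511, 0.001, 0.002]
contact_force: [-0.3, 0.6, 5.3]
finger_gap: 0.0475
```

```bash
python3 - <<'E'
from h import *
c=cam("wrist"); cv2.imwrite("pics/w2.png",c[0]); o=telemetry.observe();print(o)
E
```

```text
{'time_s': 3.5, 'joint_positions': array([-6.74082415e-01, -1.21658507e-01,  2.10096204e+00,  2.33472200e-04,
        1.15760689e+00, -1.76591085e-01]), 'qd': array([-3.05627708e-03,  3.66490866e-04,  2.29066662e-04,  2.84524226e-03,
       -8.85969143e-05, -1.20825812e-03]), 'joint_efforts': array([-3.32978815e-01, -2.49827635e+01, -3.07733810e+01, -1.46606024e-01,
       -3.34880194e-01,  1.74442545e-02]), 'position': array([ 0.41796318, -0.26524382,  0.13330017]), 'tcp_rot': array([0.85944642, 0.51122046, 0.00092501, 0.00215328]), 'contact_force': array([-1.21353907,  0.51134409,  6.6150116 ]), 'moment': array([0.18311186, 0.12008986, 0.04306378]), 'finger_gap': 0.04818368828667153}
```

View pics/w2.png

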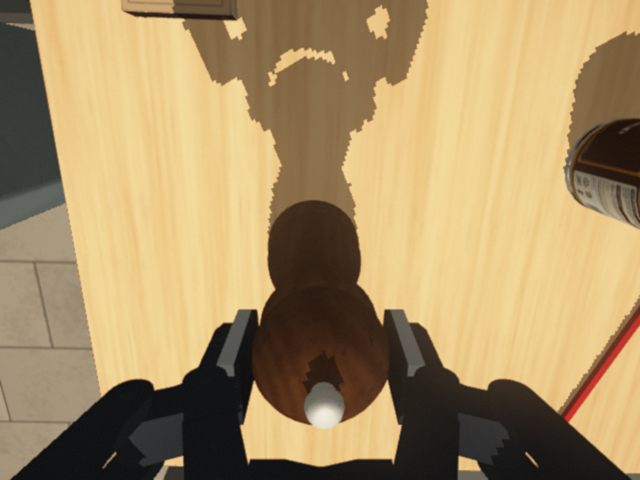

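Emit:
carry_out(
  force=30,
  moves=[
    {"rx": 0, "ry": 0, "rz": 0, "dx": 0, "dy": 0, "dz": 0.8, "fingers": 0.4},
    {"rx": 0, "ry": 0, "rz": 0, "dx": 0, "dy": 0, "dz": 1, "fingers": 0.4},
    {"rx": 0, "ry": 0, "rz": 0, "dx": 0, "dy": 0, "dz": 2, "fingers": 0.4},
    {"rx": 0, "ry": 0, "rz": 0, "dx": 0, "dy": 0, "dz": 2, "fingers": 0.4},
    {"rx": 0, "ry": 0, "rz": 0, "dx": 0, "dy": 0, "dz": 0, "fingers": 0.4},
  ],
)

```text
time_s: 3.92
position: [0.4184, -0.2661, 0.1935]
tcp_rot: [0.86, 0.511, 0.002, 0.004]
contact_force: [-0.3, -0.8, -0.3]
finger_gap: 0.0474
```

```bash
python3 - <<'E'
from h import *
c=cam("wrist"); s=cam("scene");cv2.imwrite("pics/w3.png",np.hstack([cv2.resize(c[0],(400,300)),cv2.resize(s[0][240:420,300:540],(400,300))])); o=telemetry.observe();print(o["position"],o["contact_force"],o["moment"],o["finger_gap"])
E
```

```text
[ 0.41680576 -0.26477137  0.18931204] [ 0.3766517   0.9875136  -2.24053547] [-0.02694019  0.04922363  0.00729859] 0.047512251110155196
```

View pics/w3.png

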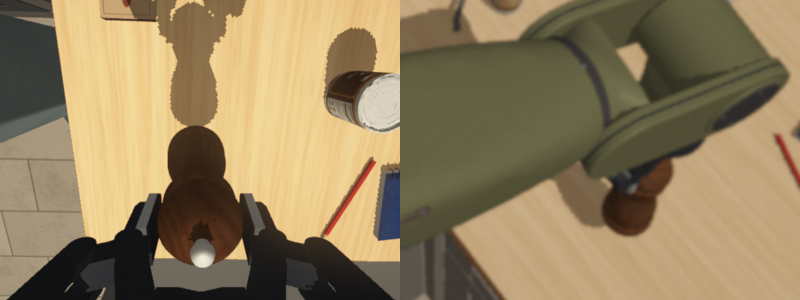

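Emit:
carry_out(
  moves=[
    {"rx": 0, "ry": 0, "rz": 0.062, "dx": 1.2, "dy": 3.17, "dz": 0, "fingers": 0.4},
    {"rx": 0, "ry": 0, "rz": 0.062, "dx": 1.2, "dy": 3.17, "dz": 0, "fingers": 0.4},
    {"rx": 0, "ry": 0, "rz": 0.062, "dx": 1.2, "dy": 3.17, "dz": 0, "fingers": 0.4},
    {"rx": 0, "ry": 0, "rz": 0.062, "dx": 1.2, "dy": 3.17, "dz": 0, "fingers": 0.4},
    {"rx": 0, "ry": 0, "rz": 0.062, "dx": 1.2, "dy": 3.17, "dz": 0, "fingers": 0.4},
  ],
)

```text
time_s: 4.43
position: [0.4757, -0.1041, 0.1864]
tcp_rot: [0.77, 0.639, -0.001, -0.001]
contact_force: [0.3, -0.6, -2.2]
finger_gap: 0.0474
```

Emit:
carry_out(
  moves=[
    {"rx": 0, "ry": 0, "rz": 0.062, "dx": 1.2, "dy": 3.17, "dz": 0, "fingers": 0.4},
    {"rx": 0, "ry": 0, "rz": 0.062, "dx": 1.2, "dy": 3.17, "dz": 0, "fingers": 0.4},
    {"rx": 0, "ry": 0, "rz": 0.062, "dx": 1.2, "dy": 3.17, "dz": 0, "fingers": 0.4},
    {"rx": 0, "ry": 0, "rz": 0.062, "dx": 1.2, "dy": 3.17, "dz": 0, "fingers": 0.4},
    {"rx": 0, "ry": 0, "rz": 0.062, "dx": 1.2, "dy": 3.17, "dz": 0, "fingers": 0.4},
  ],
)

```text
time_s: 4.85
position: [0.5356, 0.0543, 0.1862]
tcp_rot: [0.661, 0.75, -0.001, -0.001]
contact_force: [0.7, -1.0, -2.2]
finger_gap: 0.0477
```

Emit:
carry_out(
  moves=[
    {"rx": 0, "ry": 0, "rz": 0, "dx": 0, "dy": 0, "dz": 0, "fingers": 0.4},
    {"rx": 0, "ry": 0, "rz": 0, "dx": 0, "dy": 0, "dz": 0, "fingers": 0.4},
  ],
)

```text
time_s: 5.02
position: [0.5357, 0.054, 0.1862]
tcp_rot: [0.662, 0.75, -0.001, -0.001]
contact_force: [-1.0, -1.1, -1.5]
finger_gap: 0.0473
```

```bash
python3 - <<'E'
from h import *
c=cam("wrist"); s=cam("top");cv2.imwrite("pics/w4.png",np.hstack([cv2.resize(c[0],(400,300)),cv2.resize(s[0][140:320,220:460],(400,300))])); o=telemetry.observe();print(o["position"],o["contact_force"],o["tcp_rot"],o["finger_gap"],o["joint_positions"])
E
```

```text
[0.53549444 0.05237492 0.18666319] [-0.50098608  0.36408255 -2.45680605] [ 0.66274604  0.74884279 -0.0010795  -0.00099923] 0.04797719588542779 [-2.14497251e-03 -7.36312316e-02  1.96109517e+00 -3.13882156e-04
  1.25705551e+00 -1.23882315e-01]
```

View pics/w4.png

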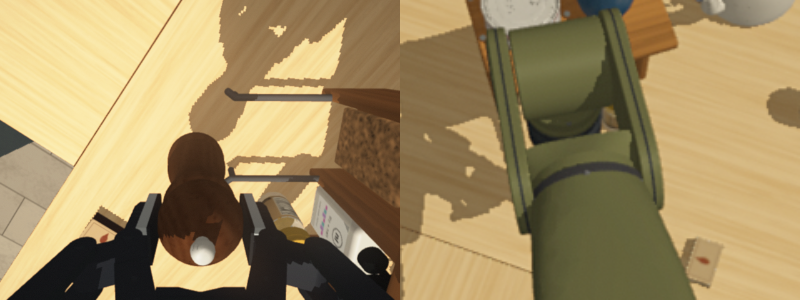

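```bash
python3 - <<'E'
from h import *
c=cam("wrist"); crop(c[0],320,110,320,220,2.5,"pics/w5.png")
E
```

```text
(no output)
```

View pics/w5.png

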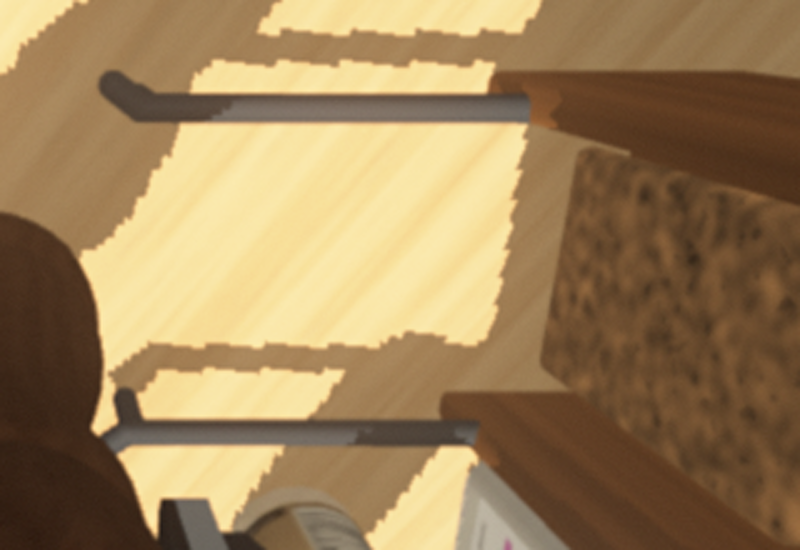

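```bash
python3 - <<'E'
from h import *
c=cam("wrist");f=lambda x,y:(320+x/2.5-.3,110+y/2.5-.3)
P={n:onz(c,f(*p),z) for n,p,z in [("L0",(150,106),.03),("L1",(525,107),.03),("R0",(130,432),.03),("R1",(470,432),.03),("C0",(578,150),.005),("C1",(542,362),.005),("Lt",(110,83),.03),("wallLtop?",(528,107),.03)]}
for k,v in P.items(): print(k,v.round(4))
d=(P["L1"]-P["L0"])+(P["R1"]-P["R0"]);a=np.arctan2(d[1],d[0]);u=np.array([np.cos(a),np.sin(a)]);n=np.array([-u[1],u[0]])
print(np.degrees(a)); 
for k,v in P.items(): print(k,v[:2]@u,v[:2]@n)
cc=.5*(P["C0"]-P["C1"]);print(np.degrees(np.arctan2(-cc[0],cc[1])))
E
```

```text
L0 [0.5674 0.1076 0.03  ]
L1 [0.6665 0.1194 0.03  ]
R0 [0.5774 0.013  0.03  ]
R1 [0.6773 0.0253 0.03  ]
C0 [0.698  0.1077 0.005 ]
C1 [0.7069 0.0417 0.005 ]
Lt [0.5559 0.1122 0.03  ]
wallLtop? [0.6672 0.1195 0.03  ]
6.930183843577336
L0 0.5761975840811031 0.03834340489570094
L1 0.6759928942645703 0.03815212841475793
R0 0.5747471937730564 -0.056811582138293994
R1 0.6753798415399447 -0.05662030565735098
C0 0.7059277390360994 0.022700198624736108
C1 0.7067225404192361 -0.043917397060206705
Lt 0.565336308368137 0.044327241581416876
wallLtop? 0.67679015281064 0.03815269668365408
7.613736046222054
```

Emit:
carry_out(
  moves=[
    {"rx": 0, "ry": 0, "rz": 0, "dx": 0, "dy": 0.3, "dz": -2, "fingers": 0.4},
    {"rx": 0, "ry": 0, "rz": 0, "dx": 0, "dy": 0, "dz": -2, "fingers": 0.4},
    {"rx": 0, "ry": 0, "rz": 0, "dx": 0, "dy": 0, "dz": -0.8, "fingers": 0.4},
    {"rx": 0, "ry": 0, "rz": 0, "dx": 0, "dy": 0, "dz": 0, "fingers": 0.4},
    {"rx": 0, "ry": 0, "rz": 0, "dx": 0, "dy": 0, "dz": 0, "fingers": 0.4},
  ],
)

```text
time_s: 5.63
position: [0.5361, 0.0549, 0.1401]
tcp_rot: [0.663, 0.748, -0.0, -0.0]
contact_force: [0.3, -0.2, -1.2]
finger_gap: 0.0476
```

Emit:
carry_out(
  moves=[
    {"rx": 0, "ry": 0, "rz": 0, "dx": 0, "dy": 0, "dz": -0.3, "fingers": 0.4},
    {"rx": 0, "ry": 0, "rz": 0, "dx": 0, "dy": 0, "dz": 0, "fingers": 0.4},
  ],
)

```text
time_s: 5.8
position: [0.5371, 0.0553, 0.1383]
tcp_rot: [0.663, 0.749, 0.001, 0.001]
contact_force: [0.4, 0.5, -2.7]
finger_gap: 0.0476
```

Emit:
carry_out(
  moves=[
    {"rx": 0, "ry": 0, "rz": 0, "dx": 0, "dy": 0, "dz": -0.3, "fingers": 0.4},
    {"rx": 0, "ry": 0, "rz": 0, "dx": 0, "dy": 0, "dz": 0, "fingers": 0.4},
  ],
)

```text
time_s: 5.97
position: [0.5366, 0.0556, 0.1345]
tcp_rot: [0.663, 0.749, 0.0, 0.0]
contact_force: [-0.7, 0.0, -0.8]
finger_gap: 0.0476
```

Emit:
carry_out(
  moves=[
    {"rx": 0, "ry": 0, "rz": 0, "dx": 0, "dy": 0, "dz": -0.2, "fingers": 0.4},
    {"rx": 0, "ry": 0, "rz": 0, "dx": 0, "dy": 0, "dz": 0, "fingers": 0.4},
  ],
)

```text
time_s: 6.13
position: [0.537, 0.0556, 0.1335]
tcp_rot: [0.663, 0.749, 0.0, 0.0]
contact_force: [-1.0, 0.7, 2.8]
finger_gap: 0.0472
```

Emit:
carry_out(
  moves=[
    {"rx": 0, "ry": 0, "rz": 0, "dx": 0, "dy": 0, "dz": 0, "fingers": 0.65},
    {"rx": 0, "ry": 0, "rz": 0, "dx": 0, "dy": 0, "dz": 0, "fingers": 0.8},
    {"rx": 0, "ry": 0, "rz": 0, "dx": 0, "dy": 0, "dz": 0, "fingers": 1},
    {"rx": 0, "ry": 0, "rz": 0, "dx": 0, "dy": 0, "dz": 0, "fingers": 1},
    {"rx": 0, "ry": 0, "rz": 0, "dx": 0, "dy": 0, "dz": 1, "fingers": 1},
  ],
)

```text
time_s: 6.55
position: [0.5349, 0.0556, 0.1404]
tcp_rot: [0.663, 0.749, -0.001, -0.002]
contact_force: [-0.6, 0.6, 0.0]
finger_gap: 0.0855
```

Emit:
carry_out(
  moves=[
    {"rx": 0, "ry": 0, "rz": 0, "dx": 0, "dy": 0, "dz": 3, "fingers": 1},
    {"rx": 0, "ry": 0, "rz": 0, "dx": 0, "dy": 0, "dz": 4, "fingers": 1},
    {"rx": 0, "ry": 0, "rz": 0, "dx": 0, "dy": 0, "dz": 4, "fingers": 1},
    {"rx": 0, "ry": 0, "rz": 0, "dx": 0, "dy": 0, "dz": 2, "fingers": 1},
    {"rx": 0, "ry": 0, "rz": 0, "dx": 0, "dy": 0, "dz": 0, "fingers": 1},
  ],
)

```text
time_s: 6.97
position: [0.5394, 0.0556, 0.2807]
tcp_rot: [0.663, 0.749, 0.004, 0.005]
contact_force: [-0.7, 0.7, 0.1]
finger_gap: 0.0853
```

```bash
python3 - <<'E'
from h import *
c=cam("wrist"); cv2.imwrite("pics/w6.png",c[0]); o=telemetry.observe();print(o["position"],o["contact_force"],o["finger_gap"])
E
```

```text
[0.5381616  0.05561079 0.2771299 ] [-0.01541178  0.04772502 -0.43801485] 0.08538248445485448
```

View pics/w6.png

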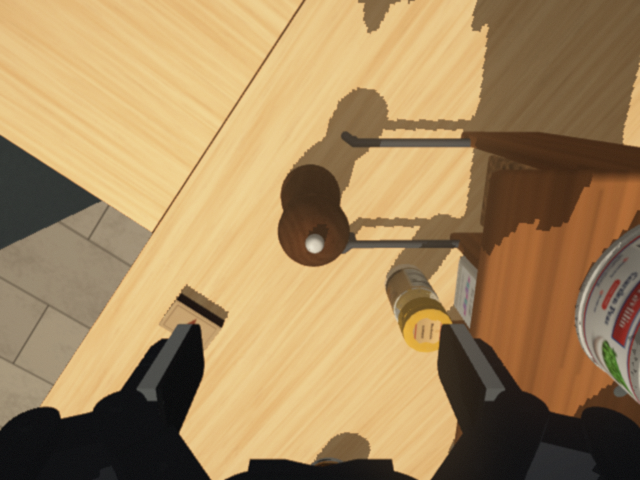

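Emit:
carry_out(
  moves=[
    {"rx": 0, "ry": 0, "rz": -0.121, "dx": -1.2, "dy": -0.15, "dz": 0, "fingers": 0.33},
    {"rx": 0, "ry": 0, "rz": -0.121, "dx": -1.2, "dy": -0.15, "dz": 0, "fingers": 0.33},
    {"rx": 0, "ry": 0, "rz": -0.121, "dx": -1.2, "dy": -0.15, "dz": 0, "fingers": 0.33},
    {"rx": 0, "ry": 0, "rz": -0.121, "dx": -1.2, "dy": -0.15, "dz": 0, "fingers": 0.33},
    {"rx": 0, "ry": 0, "rz": -0.121, "dx": -1.2, "dy": -0.15, "dz": 0, "fingers": 0.33},
  ],
)

```text
time_s: 7.43
position: [0.475, 0.0481, 0.2704]
tcp_rot: [0.857, 0.515, -0.001, -0.001]
contact_force: [-0.6, 0.5, 0.1]
finger_gap: 0.0287
```

Emit:
carry_out(
  moves=[
    {"rx": 0, "ry": 0, "rz": -0.121, "dx": -1.2, "dy": -0.15, "dz": 0, "fingers": 0.33},
    {"rx": 0, "ry": 0, "rz": -0.121, "dx": -0.2, "dy": 0, "dz": 0, "fingers": 0.33},
    {"rx": 0, "ry": 0, "rz": -0.121, "dx": 0, "dy": 0, "dz": 0, "fingers": 0.33},
    {"rx": 0, "ry": 0, "rz": -0.121, "dx": 0, "dy": 0, "dz": 0, "fingers": 0.33},
    {"rx": 0, "ry": 0, "rz": -0.121, "dx": 0, "dy": 0, "dz": 0, "fingers": 0.33},
  ],
)

```text
time_s: 7.85
position: [0.4615, 0.0466, 0.2706]
tcp_rot: [0.972, 0.236, -0.001, -0.0]
contact_force: [0.2, 0.7, -0.3]
finger_gap: 0.0283
```

Emit:
carry_out(
  moves=[
    {"rx": 0, "ry": 0, "rz": -0.121, "dx": 0, "dy": 0, "dz": 0, "fingers": 0.33},
    {"rx": 0, "ry": 0, "rz": -0.121, "dx": 0, "dy": 0, "dz": 0, "fingers": 0.33},
    {"rx": 0, "ry": 0, "rz": -0.121, "dx": 0, "dy": 0, "dz": 0, "fingers": 0.33},
    {"rx": 0.014, "ry": -0.1156, "rz": 0, "dx": 0, "dy": 0, "dz": 0, "fingers": 0.33},
    {"rx": 0.014, "ry": -0.1156, "rz": 0, "dx": 0, "dy": 0, "dz": 0, "fingers": 0.33},
  ],
)

```text
time_s: 8.27
position: [0.4629, 0.0467, 0.2705]
tcp_rot: [0.991, 0.059, 0.116, -0.007]
contact_force: [-1.4, -0.4, -0.2]
finger_gap: 0.0282
```

Emit:
carry_out(
  moves=[
    {"rx": 0.014, "ry": -0.1156, "rz": 0, "dx": 0, "dy": 0, "dz": 0, "fingers": 0.33},
    {"rx": 0.014, "ry": -0.1156, "rz": 0, "dx": 0, "dy": 0, "dz": 0, "fingers": 0.33},
    {"rx": 0.014, "ry": -0.1156, "rz": 0, "dx": 0, "dy": 0, "dz": 0, "fingers": 0.33},
    {"rx": 0.014, "ry": -0.1156, "rz": 0, "dx": 0, "dy": 0, "dz": 0, "fingers": 0.33},
    {"rx": 0, "ry": 0, "rz": 0, "dx": 0, "dy": 0, "dz": 0, "fingers": 0.33},
  ],
)

```text
time_s: 8.68
position: [0.4587, 0.0466, 0.2653]
tcp_rot: [0.939, 0.056, 0.339, -0.021]
contact_force: [0.2, -0.6, -1.1]
finger_gap: 0.0282
```

```bash
cat > st.py <<'E'
from h import *
from scipy.spatial.transform import Rotation as Ro
o=telemetry.observe();R=Ro.from_quat(o["tcp_rot"]).as_matrix();print("J",o["joint_positions"].round(3));print("p",o["position"].round(4),"F",o["contact_force"].round(2),"gap",round(o["finger_gap"],4));print(R.round(3))
a=np.radians(7.0);p=o["position"];print("riser TCP x,y", np.array([np.cos(a)*p[0]+np.sin(a)*p[1]-.6127, -np.sin(a)*p[0]+np.cos(a)*p[1]+.0100]).round(4))
E
python3 st.py; python3 -c "
from h import *
cv2.imwrite('pics/w7.png',cam('wrist')[0])"
```

```text
J [-0.091 -0.774  2.413  0.184  0.83   1.284]
p [0.4587 0.0466 0.2653] F [ 0.23 -0.59 -1.12] gap 0.0282
[[ 0.764  0.119  0.634]
 [ 0.09  -0.993  0.078]
 [ 0.638 -0.002 -0.77 ]]
riser TCP x,y [-0.1517  0.0004]
```

View pics/w7.png

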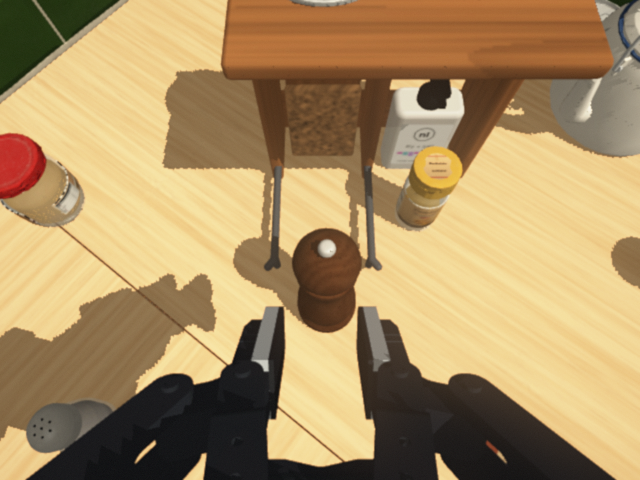

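Emit:
carry_out(
  moves=[
    {"rx": 0, "ry": 0, "rz": 0, "dx": 0, "dy": 0, "dz": -3.5, "fingers": 0.33},
    {"rx": 0, "ry": 0, "rz": 0, "dx": 0, "dy": 0, "dz": -3.5, "fingers": 0.33},
    {"rx": 0, "ry": 0, "rz": 0, "dx": 0, "dy": 0, "dz": -3.5, "fingers": 0.33},
    {"rx": 0, "ry": 0, "rz": 0, "dx": 0, "dy": 0, "dz": -3.5, "fingers": 0.33},
    {"rx": 0, "ry": 0, "rz": 0, "dx": 0, "dy": 0, "dz": -3.5, "fingers": 0.33},
  ],
)

```text
time_s: 9.15
position: [0.4634, 0.0467, 0.0969]
tcp_rot: [0.938, 0.057, 0.341, -0.021]
contact_force: [1.4, 0.9, -0.4]
finger_gap: 0.0279
```

Emit:
carry_out(
  moves=[
    {"rx": 0, "ry": 0, "rz": 0, "dx": 0, "dy": 0, "dz": -2.5, "fingers": 0.33},
    {"rx": 0, "ry": 0, "rz": 0, "dx": 0, "dy": 0, "dz": -1, "fingers": 0.33},
    {"rx": 0, "ry": 0, "rz": 0, "dx": 0, "dy": 0, "dz": 0, "fingers": 0.33},
  ],
)

```text
time_s: 9.4
position: [0.4607, 0.0471, 0.0581]
tcp_rot: [0.94, 0.056, 0.337, -0.022]
contact_force: [-0.4, 0.8, -0.3]
finger_gap: 0.0279
```

```bash
python3 st.py; python3 -c "
from h import *
cv2.imwrite('pics/w8.png',cam('wrist')[0])"
```

```text
J [-0.09  -0.431  2.596  0.432  0.329  0.997]
p [0.4607 0.0471 0.0581] F [-0.39  0.82 -0.3 ] gap 0.0279
[[ 0.767  0.121  0.63 ]
 [ 0.091 -0.993  0.079]
 [ 0.635 -0.003 -0.772]]
riser TCP x,y [-0.1497  0.0006]
```

View pics/w8.png

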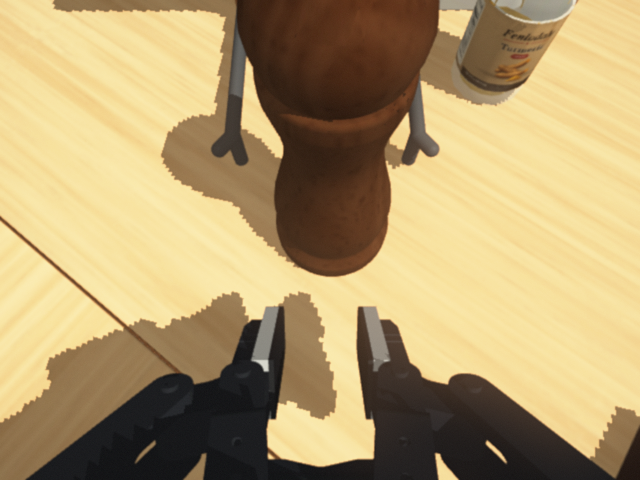

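Emit:
carry_out(
  moves=[
    {"rx": -0.0146, "ry": 0.119, "rz": 0, "dx": 0.8, "dy": 0.1, "dz": 0, "fingers": 0.33},
    {"rx": 0, "ry": 0, "rz": 0, "dx": 0.5, "dy": 0.06, "dz": -1, "fingers": 0.33},
    {"rx": 0, "ry": 0, "rz": 0, "dx": 0, "dy": 0, "dz": -1, "fingers": 0.33},
    {"rx": 0, "ry": 0, "rz": 0, "dx": 0, "dy": 0, "dz": 0, "fingers": 0.33},
  ],
)

```text
time_s: 9.78
position: [0.4764, 0.0485, 0.043]
tcp_rot: [0.956, 0.058, 0.287, -0.018]
contact_force: [0.0, 0.1, -0.4]
finger_gap: 0.0283
```

```bash
python3 st.py
```

```text
J [-0.067 -0.303  2.509  0.289  0.374  1.143]
p [0.4764 0.0485 0.043 ] F [ 0.02  0.15 -0.37] gap 0.0283
[[ 0.828  0.121  0.547]
 [ 0.1   -0.993  0.068]
 [ 0.552 -0.001 -0.834]]
riser TCP x,y [-1.339e-01  1.000e-04]
```

Emit:
carry_out(
  moves=[
    {"rx": 0, "ry": 0, "rz": 0, "dx": 0.2, "dy": 0.02, "dz": -0.8, "fingers": 0.33},
    {"rx": 0, "ry": 0, "rz": 0, "dx": 0, "dy": 0, "dz": -0.4, "fingers": 0.33},
    {"rx": 0, "ry": 0, "rz": 0, "dx": 0, "dy": 0, "dz": 0, "fingers": 0.33},
  ],
)

```text
time_s: 10.03
position: [0.4773, 0.0487, 0.0306]
tcp_rot: [0.956, 0.058, 0.288, -0.018]
contact_force: [0.4, 0.7, 0.2]
finger_gap: 0.0283
```

```bash
python3 st.py; python3 -c "
from h import *
cv2.imwrite('pics/w9.png',cam('wrist')[0])"
```

```text
J [-0.066 -0.266  2.51   0.319  0.338  1.113]
p [0.4773 0.0487 0.0306] F [0.44 0.68 0.22] gap 0.0283
[[ 0.828  0.121  0.548]
 [ 0.1   -0.993  0.068]
 [ 0.552 -0.001 -0.834]]
riser TCP x,y [-1.33e-01  1.00e-04]
```

View pics/w9.png

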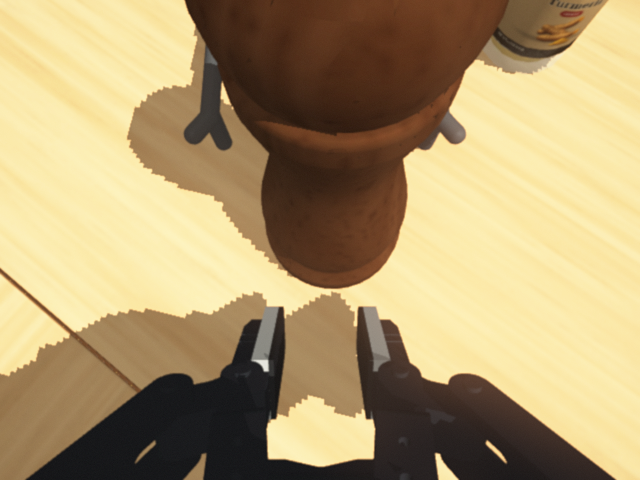

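Emit:
carry_out(
  moves=[
    {"rx": 0, "ry": 0, "rz": 0, "dx": 0.4, "dy": -0.1, "dz": 0, "fingers": 0.33},
    {"rx": 0, "ry": 0, "rz": 0, "dx": 0.4, "dy": -0.05, "dz": 0, "fingers": 0.33},
    {"rx": 0, "ry": 0, "rz": 0, "dx": 0.3, "dy": 0.04, "dz": 0, "fingers": 0.33},
    {"rx": 0, "ry": 0, "rz": 0, "dx": 0.3, "dy": 0.04, "dz": 0, "fingers": 0.33},
    {"rx": 0, "ry": 0, "rz": 0, "dx": 0.3, "dy": 0.04, "dz": 0, "fingers": 0.33},
  ],
)

```text
time_s: 10.5
position: [0.4946, 0.0482, 0.0307]
tcp_rot: [0.956, 0.058, 0.288, -0.018]
contact_force: [-2.1, -0.6, 2.7]
finger_gap: 0.0283
```

```bash
python3 st.py; python3 -c "
from h import *
cv2.imwrite('pics/w10.png',np.hstack([cv2.resize(cam('wrist')[0],(400,300)),cv2.resize(cam('scene')[0][100:340,200:520],(400,300))]))"
```

```text
J [-0.064 -0.216  2.471  0.326  0.324  1.106]
p [0.4946 0.0482 0.0307] F [-2.08 -0.63  2.67] gap 0.0283
[[ 0.827  0.12   0.549]
 [ 0.1   -0.993  0.067]
 [ 0.553 -0.001 -0.833]]
riser TCP x,y [-0.1159 -0.0024]
```

View pics/w10.png

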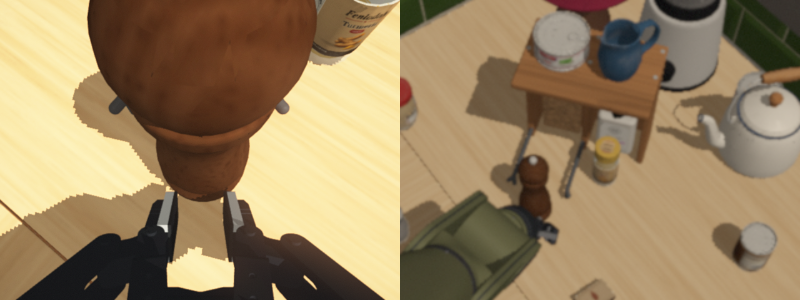

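```bash
cat > kin.py <<'E'
import numpy as np
from scipy.optimize import least_squares
S=[([1.0574,.1245,1.6517],[.2712,.5901,.2491],[0,0,-1]),
([-.6741,-.12166,2.10096],[.41796,-.26524,.1333],[-.003,.003,-1]),
([-.615,-.2694,2.02158],[.41887,-.2303,.25048],[0,0,-1]),
([-.002,-.0736,1.9611],[.5355,.0524,.18666],[0,0,-1]),
([-.091,-.774,2.413],[.4587,.0466,.2653],[.634,.078,-.77]),
([-.09,-.431,2.596],[.4607,.0471,.0581],[.63,.079,-.772]),
([-.067,-.303,2.509],[.4764,.0485,.043],[.547,.068,-.834]),
([-.066,-.266,2.51],[.4773,.0487,.0306],[.548,.068,-.834]),
([-.064,-.216,2.471],[.4946,.0482,.0307],[.549,.067,-.833])]
def f(v):
    a0,h,L1,L2,k,Lt=v;o=[]
    for j,p,z in S:
        w=np.array(p)-Lt*np.array(z); r=np.hypot(w[0],w[1]);q=j[1]+j[2]
        o+=[a0+L1*np.sin(j[1])+L2*np.sin(q)+k*np.cos(q)-r, h+L1*np.cos(j[1])+L2*np.cos(q)-k*np.sin(q)-w[2]]
    return o
s=least_squares(f,[0,.3,.4,.4,0,.25]);V=s.x
def ik(p,z):
    a0,h,L1,L2,k,Lt=V;w=np.array(p)-Lt*np.array(z);r=np.hypot(w[0],w[1])
    g=least_squares(lambda q:[a0+L1*np.sin(q[0])+L2*np.sin(q[0]+q[1])+k*np.cos(q[0]+q[1])-r,h+L1*np.cos(q[0])+L2*np.cos(q[0]+q[1])-k*np.sin(q[0]+q[1])-w[2]],[-.2,2.4]);q=g.x
    az=np.arctan2(w[1],w[0]);fa=q.sum();d=np.array([np.sin(fa)*np.cos(az),np.sin(fa)*np.sin(az),np.cos(fa)])
    return q, np.arccos(d@np.array(z)/np.linalg.norm(z)),abs(g.fun).max()
if __name__=="__main__":
    print(V.round(4),abs(s.fun).max())
    a=np.radians(7.);
    for th in (20,25,30,33,36,40,50):
        t=np.radians(th);z=[np.sin(t)*np.cos(a),np.sin(t)*np.sin(a),-np.cos(t)]
        for x in (-.13,-.11,-.08,-.04,0,.03):
            X=.6127+x;Y=-.01;p=[X*np.cos(a)-Y*np.sin(a),X*np.sin(a)+Y*np.cos(a),.03]
            q,b,e=ik(p,z);print(th,x,q.round(3),"j5",round(b,3),round(e,4))
E
python3 kin.py
```

```text
[0.0042 0.2227 0.4462 0.6104 0.039  0.2539] 0.0014377768031058613
20 -0.13 [-0.172  2.378] j5 0.586 0.0
20 -0.11 [-0.12   2.333] j5 0.579 0.0
20 -0.08 [-0.047  2.267] j5 0.573 0.0
20 -0.04 [0.043 2.177] j5 0.573 0.0
20 0 [0.127 2.086] j5 0.58 0.0
20 0.03 [0.187 2.017] j5 0.589 0.0
25 -0.13 [-0.208  2.426] j5 0.488 0.0
25 -0.11 [-0.154  2.381] j5 0.478 0.0
25 -0.08 [-0.078  2.314] j5 0.47 0.0
25 -0.04 [0.014 2.225] j5 0.467 0.0
25 0 [0.1   2.134] j5 0.471 0.0
25 0.03 [0.16  2.066] j5 0.479 0.0
30 -0.13 [-0.238  2.472] j5 0.385 0.0
30 -0.11 [-0.182  2.427] j5 0.373 0.0
30 -0.08 [-0.103  2.36 ] j5 0.362 0.0
30 -0.04 [-0.009  2.27 ] j5 0.357 0.0
30 0 [0.078 2.18 ] j5 0.36 0.0
30 0.03 [0.14  2.112] j5 0.366 0.0
33 -0.13 [-0.254  2.499] j5 0.321 0.0
33 -0.11 [-0.195  2.453] j5 0.308 0.0
33 -0.08 [-0.115  2.386] j5 0.296 0.0
33 -0.04 [-0.019  2.296] j5 0.289 0.0
33 0 [0.068 2.207] j5 0.291 0.0
33 0.03 [0.13  2.139] j5 0.297 0.0
36 -0.13 [-0.266  2.525] j5 0.255 0.0
36 -0.11 [-0.206  2.479] j5 0.241 0.0
36 -0.08 [-0.125  2.411] j5 0.227 0.0
36 -0.04 [-0.027  2.322] j5 0.22 0.0
36 0 [0.061 2.232] j5 0.221 0.0
36 0.03 [0.123 2.164] j5 0.227 0.0
40 -0.13 [-0.277  2.558] j5 0.164 0.0
40 -0.11 [-0.216  2.511] j5 0.149 0.0
40 -0.08 [-0.132  2.443] j5 0.134 0.0
40 -0.04 [-0.034  2.353] j5 0.125 0.0
40 0 [0.055 2.264] j5 0.126 0.0
40 0.03 [0.117 2.196] j5 0.131 0.0
50 -0.13 [-0.271  2.628] j5 0.091 0.0
50 -0.11 [-0.207  2.581] j5 0.107 0.0
50 -0.08 [-0.122  2.511] j5 0.122 0.0
50 -0.04 [-0.023  2.421] j5 0.13 0.0
50 0 [0.064 2.332] j5 0.128 0.0
50 0.03 [0.125 2.264] j5 0.121 0.0
```

```bash
python3 -c "
from h import *
o=telemetry.observe();print(o['contact_force'],o['moment'],o['joint_positions'],o['qd'])
s=cam('scene');crop(s[0],340,130,140,110,5,'pics/s11.png')"
```

```text
[-0.52443578  0.89569809 -0.11908004] [-0.07969123  0.23473469 -0.01637835] [-0.06402492 -0.2152794   2.47115201  0.32672757  0.32422601  1.10599206] [-0.00129355 -0.00693451  0.01251852  0.00232355  0.00427647 -0.0046752 ]
```

View pics/s11.png

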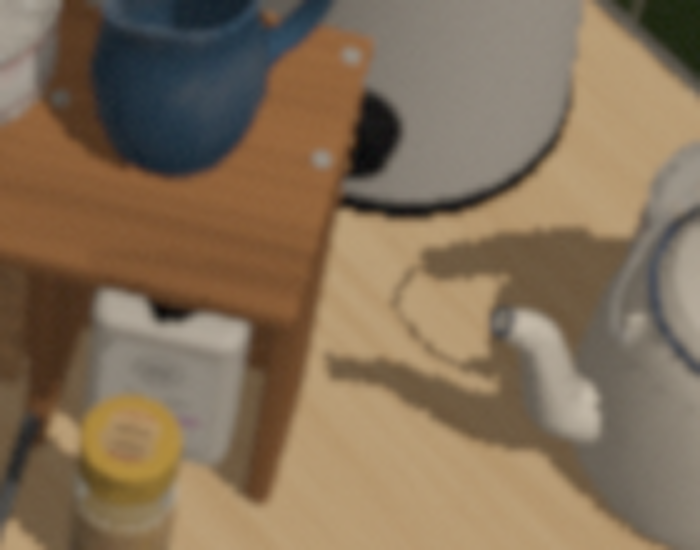

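Emit:
carry_out(
  moves=[
    {"rx": -0.006, "ry": 0.05, "rz": 0, "dx": 0.3, "dy": 0.04, "dz": 0, "fingers": 0.33},
    {"rx": 0, "ry": 0, "rz": 0, "dx": 0.5, "dy": 0.06, "dz": 0, "fingers": 0.33},
    {"rx": 0, "ry": 0, "rz": 0, "dx": 0.5, "dy": 0.07, "dz": 0, "fingers": 0.33},
    {"rx": 0, "ry": 0, "rz": 0, "dx": 0.5, "dy": 0.07, "dz": 0, "fingers": 0.33},
    {"rx": 0, "ry": 0, "rz": 0, "dx": 0.5, "dy": 0.07, "dz": 0, "fingers": 0.33},
  ],
)

```text
time_s: 11.07
position: [0.5171, 0.0515, 0.0298]
tcp_rot: [0.963, 0.058, 0.263, -0.017]
contact_force: [-0.6, -0.2, 1.3]
finger_gap: 0.0279
```

```bash
python3 st.py; python3 -c "
from h import *
print(telemetry.observe()['moment'])
cv2.imwrite('pics/w12.png',np.hstack([cv2.resize(cam('wrist')[0],(400,300)),cv2.resize(cam('scene')[0][100:340,200:520],(400,300))]))"
```

```text
J [-0.047 -0.139  2.395  0.242  0.368  1.201]
p [0.5171 0.0515 0.0298] F [-0.64 -0.15  1.31] gap 0.0279
[[ 0.854  0.12   0.505]
 [ 0.103 -0.993  0.063]
 [ 0.509 -0.001 -0.861]]
riser TCP x,y [-0.0932 -0.0019]
[-0.04484902  0.41066137  0.01236472]
```

View pics/w12.png

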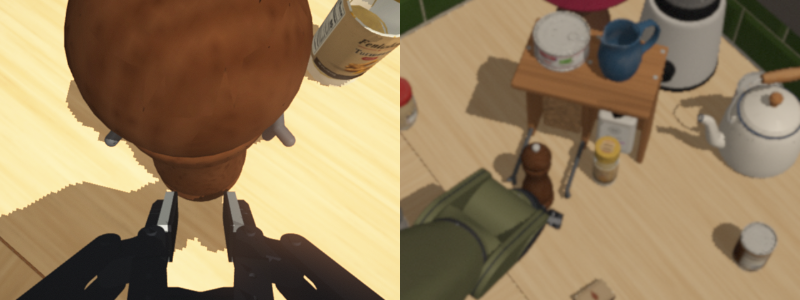

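Emit:
carry_out(
  moves=[
    {"rx": 0, "ry": 0, "rz": 0, "dx": 0.5, "dy": 0.065, "dz": 0, "fingers": 0.33},
    {"rx": 0, "ry": 0, "rz": 0, "dx": 0.5, "dy": 0.065, "dz": 0, "fingers": 0.33},
    {"rx": 0, "ry": 0, "rz": 0, "dx": 0.5, "dy": 0.065, "dz": 0, "fingers": 0.33},
    {"rx": 0, "ry": 0, "rz": 0, "dx": 0.5, "dy": 0.065, "dz": 0, "fingers": 0.33},
    {"rx": 0, "ry": 0, "rz": 0, "dx": 0.5, "dy": 0.065, "dz": 0, "fingers": 0.33},
  ],
)

```text
time_s: 11.58
position: [0.5426, 0.0547, 0.0303]
tcp_rot: [0.963, 0.058, 0.264, -0.016]
contact_force: [-1.6, -0.2, -1.6]
finger_gap: 0.028
```

Emit:
carry_out(
  moves=[
    {"rx": 0, "ry": 0, "rz": 0, "dx": 0.5, "dy": 0.065, "dz": 0, "fingers": 0.33},
    {"rx": 0, "ry": 0, "rz": 0, "dx": 0.5, "dy": 0.065, "dz": 0, "fingers": 0.33},
    {"rx": 0, "ry": 0, "rz": 0, "dx": 0.5, "dy": 0.065, "dz": 0, "fingers": 0.33},
    {"rx": 0, "ry": 0, "rz": 0, "dx": 0.5, "dy": 0.065, "dz": 0, "fingers": 0.33},
    {"rx": 0, "ry": 0, "rz": 0, "dx": 0.5, "dy": 0.065, "dz": 0, "fingers": 0.33},
  ],
)

```text
time_s: 12.0
position: [0.5676, 0.0579, 0.0303]
tcp_rot: [0.963, 0.058, 0.264, -0.016]
contact_force: [-1.3, -0.2, 0.2]
finger_gap: 0.0282
```

```bash
python3 st.py; python3 -c "
from h import *
print(telemetry.observe()['moment'])
cv2.imwrite('pics/w13.png',np.hstack([cv2.resize(cam('wrist')[0],(400,300)),cv2.resize(cam('scene')[0][100:340,200:520],(400,300))]))"
```

```text
J [-0.027 -0.017  2.282  0.219  0.355  1.238]
p [0.5676 0.0579 0.0303] F [-1.33 -0.21  0.23] gap 0.0282
[[ 0.854  0.12   0.506]
 [ 0.103 -0.993  0.062]
 [ 0.51  -0.001 -0.86 ]]
riser TCP x,y [-0.0423 -0.0017]
[-0.08607082  0.35135156 -0.00516585]
```

View pics/w13.png

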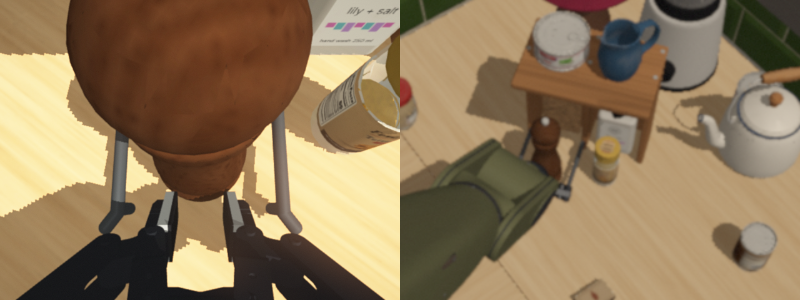

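Emit:
carry_out(
  moves=[
    {"rx": 0, "ry": 0, "rz": 0, "dx": 0.5, "dy": 0.065, "dz": 0, "fingers": 0.33},
    {"rx": 0, "ry": 0, "rz": 0, "dx": 0.5, "dy": 0.065, "dz": 0, "fingers": 0.33},
    {"rx": 0, "ry": 0, "rz": 0, "dx": 0.5, "dy": 0.065, "dz": 0, "fingers": 0.33},
    {"rx": 0, "ry": 0, "rz": 0, "dx": 0.5, "dy": 0.065, "dz": 0, "fingers": 0.33},
    {"rx": 0, "ry": 0, "rz": 0, "dx": 0.5, "dy": 0.065, "dz": 0, "fingers": 0.33},
  ],
)

```text
time_s: 12.52
position: [0.5926, 0.0612, 0.0303]
tcp_rot: [0.963, 0.058, 0.264, -0.016]
contact_force: [-1.6, -0.4, 0.7]
finger_gap: 0.028
```

```bash
python3 st.py; python3 -c "
from h import *
print(telemetry.observe()['moment'])
cv2.imwrite('pics/w14.png',np.hstack([cv2.resize(cam('wrist')[0],(400,300)),cv2.resize(cam('scene')[0][100:340,200:520],(400,300))]))"
```

```text
J [-0.018  0.038  2.225  0.207  0.354  1.257]
p [0.5926 0.0612 0.0303] F [-1.61 -0.44  0.66] gap 0.028
[[ 0.854  0.12   0.506]
 [ 0.103 -0.993  0.062]
 [ 0.51  -0.001 -0.86 ]]
riser TCP x,y [-0.0171 -0.0015]
[-0.0778088   0.36160221  0.00756317]
```

View pics/w14.png

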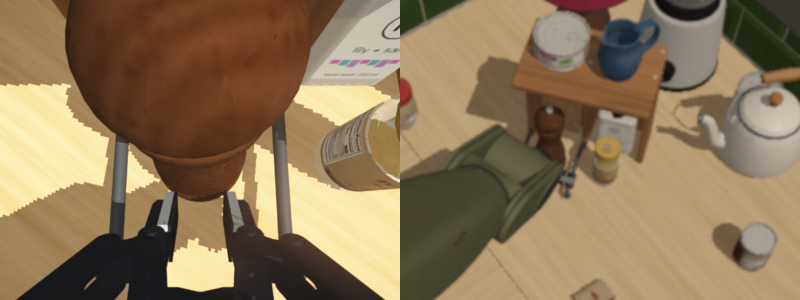

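Emit:
carry_out(
  moves=[
    {"rx": 0, "ry": 0, "rz": 0, "dx": 0.5, "dy": 0.065, "dz": 0, "fingers": 0.33},
    {"rx": 0, "ry": 0, "rz": 0, "dx": 0.5, "dy": 0.065, "dz": 0, "fingers": 0.33},
    {"rx": 0, "ry": 0, "rz": 0, "dx": 0.5, "dy": 0.065, "dz": 0, "fingers": 0.33},
    {"rx": 0, "ry": 0, "rz": 0, "dx": 0.4, "dy": 0.05, "dz": 0, "fingers": 0.33},
  ],
)

```text
time_s: 12.95
position: [0.6117, 0.0637, 0.0304]
tcp_rot: [0.963, 0.058, 0.264, -0.016]
contact_force: [-0.4, -0.3, 0.1]
finger_gap: 0.028
```

```bash
cat > ff.py <<'E'
from h import *
F=[];M=[]
for i in range(6):
    o=telemetry.observe();F.append(o["contact_force"]);M.append(o["moment"]); optics.read_camera("wrist")
p=o["position"];a=np.radians(7.)
print("F",np.mean(F,0).round(2),"M",np.mean(M,0).round(3),"sdF",np.std(F,0).round(2),"sdM",np.std(M,0).round(3),"riser",(np.cos(a)*p[0]+np.sin(a)*p[1]-.6127).round(4),(-np.sin(a)*p[0]+np.cos(a)*p[1]+.01).round(4),p[2].round(4),"j5",o["joint_positions"][4].round(3))
E
python3 ff.py
```

```text
F [-0.2  -0.32 -0.  ] M [-0.044  0.272  0.019] sdF [0.42 0.3  0.69] sdM [0.031 0.078 0.026] riser 0.0017 -0.0014 0.0304 j5 0.356
```

Emit:
carry_out(
  moves=[
    {"rx": 0, "ry": 0, "rz": 0, "dx": 0.3, "dy": 0.04, "dz": 0, "fingers": 0.33},
    {"rx": 0, "ry": 0, "rz": 0, "dx": 0.3, "dy": 0.04, "dz": 0, "fingers": 0.33},
    {"rx": 0, "ry": 0, "rz": 0, "dx": 0.3, "dy": 0.04, "dz": 0, "fingers": 0.33},
    {"rx": 0, "ry": 0, "rz": 0, "dx": 0.3, "dy": 0.04, "dz": 0, "fingers": 0.33},
  ],
)

```text
time_s: 13.58
position: [0.6232, 0.0652, 0.0302]
tcp_rot: [0.963, 0.058, 0.264, -0.016]
contact_force: [-0.5, -0.1, -0.1]
finger_gap: 0.0285
```

Emit:
carry_out(
  moves=[
    {"rx": 0, "ry": 0, "rz": 0, "dx": 0.2, "dy": 0.025, "dz": 0, "fingers": 0.33},
  ],
)

```text
time_s: 13.67
position: [0.6254, 0.0655, 0.0303]
tcp_rot: [0.963, 0.058, 0.264, -0.016]
contact_force: [-1.5, -0.3, -0.1]
finger_gap: 0.0279
```

```bash
python3 ff.py
```

```text
F [-0.6   0.25 -0.09] M [-0.027  0.296  0.002] sdF [0.61 0.32 0.62] sdM [0.015 0.081 0.025] riser 0.0159 -0.0013 0.0304 j5 0.358
```

Emit:
carry_out(
  moves=[
    {"rx": 0, "ry": 0, "rz": 0, "dx": 0.2, "dy": 0.025, "dz": 0, "fingers": 0.33},
  ],
)

```text
time_s: 14.05
position: [0.6268, 0.0657, 0.0302]
tcp_rot: [0.963, 0.058, 0.263, -0.016]
contact_force: [-1.6, -0.1, 1.1]
finger_gap: 0.0279
```

```bash
python3 ff.py
```

```text
F [-1.06 -0.13  0.13] M [-0.054  0.341  0.016] sdF [0.43 0.6  0.59] sdM [0.03  0.043 0.039] riser 0.0177 -0.0012 0.0303 j5 0.358
```

Emit:
carry_out(
  moves=[
    {"rx": 0, "ry": 0, "rz": 0, "dx": 0.2, "dy": 0.025, "dz": 0, "fingers": 0.33},
  ],
)

```text
time_s: 14.43
position: [0.6287, 0.066, 0.0301]
tcp_rot: [0.963, 0.058, 0.263, -0.016]
contact_force: [-1.5, -0.6, 1.3]
finger_gap: 0.0283
```

```bash
python3 ff.py
```

```text
F [-0.88 -0.12  0.24] M [-0.033  0.348  0.035] sdF [0.62 0.67 0.67] sdM [0.024 0.064 0.036] riser 0.0198 -0.0012 0.0303 j5 0.359
```

Emit:
carry_out(
  moves=[
    {"rx": 0, "ry": 0, "rz": 0, "dx": 0.2, "dy": 0.025, "dz": 0, "fingers": 0.33},
  ],
)

```text
time_s: 14.82
position: [0.6308, 0.0662, 0.0301]
tcp_rot: [0.963, 0.058, 0.263, -0.016]
contact_force: [-1.9, -0.6, 0.5]
finger_gap: 0.0279
```

```bash
python3 ff.py
```

```text
F [-0.7  -0.08  0.17] M [-0.038  0.378  0.033] sdF [0.54 0.62 0.31] sdM [0.018 0.037 0.021] riser 0.0218 -0.0012 0.0303 j5 0.359
```

Emit:
carry_out(
  moves=[
    {"rx": 0, "ry": 0, "rz": 0, "dx": 0.2, "dy": 0.025, "dz": 0, "fingers": 0.33},
  ],
)

```text
time_s: 15.2
position: [0.6327, 0.0664, 0.0301]
tcp_rot: [0.963, 0.058, 0.263, -0.016]
contact_force: [-1.5, -0.6, 0.3]
finger_gap: 0.0279
```

```bash
python3 ff.py
```

```text
F [-1.19 -0.07  0.22] M [-0.026  0.387  0.022] sdF [0.28 0.55 0.42] sdM [0.032 0.052 0.035] riser 0.0238 -0.0012 0.0303 j5 0.359
```

Emit:
carry_out(
  moves=[
    {"rx": 0, "ry": 0, "rz": 0, "dx": 0.2, "dy": 0.025, "dz": 0, "fingers": 0.33},
  ],
)

```text
time_s: 15.58
position: [0.6346, 0.0667, 0.03]
tcp_rot: [0.963, 0.058, 0.263, -0.017]
contact_force: [-5.0, 0.1, 3.1]
finger_gap: 0.0281
```

```bash
python3 ff.py;python3 -c "
from h import *
cv2.imwrite('pics/w15.png',np.hstack([cv2.resize(cam('wrist')[0],(400,300)),cv2.resize(cam('scene')[0][100:340,200:520],(400,300))]))"
```

```text
F [-3.07 -0.38  1.3 ] M [-0.05   0.593  0.02 ] sdF [0.99 0.53 0.98] sdM [0.014 0.05  0.025] riser 0.0256 -0.0012 0.0302 j5 0.36
```

View pics/w15.png

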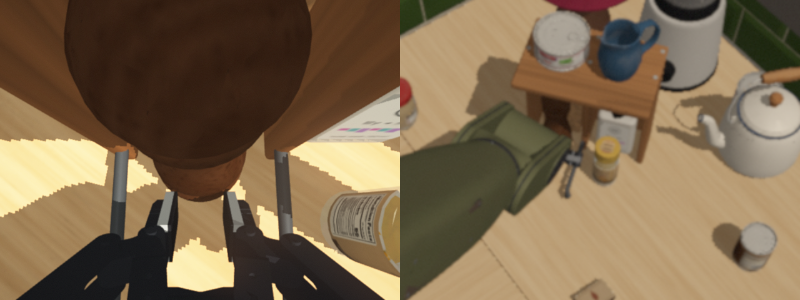

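Emit:
carry_out(
  moves=[
    {"rx": 0, "ry": 0, "rz": 0, "dx": 0.15, "dy": 0.02, "dz": 0, "fingers": 0.33},
  ],
)

```text
time_s: 16.07
position: [0.6361, 0.0669, 0.03]
tcp_rot: [0.963, 0.058, 0.263, -0.017]
contact_force: [-5.4, -1.4, 3.1]
finger_gap: 0.0279
```

```bash
python3 ff.py
```

```text
F [-4.82 -0.36  2.21] M [-0.083  0.716  0.017] sdF [0.69 0.61 0.6 ] sdM [0.034 0.022 0.028] riser 0.0271 -0.0011 0.0301 j5 0.361
```

Emit:
carry_out(
  moves=[
    {"rx": 0, "ry": 0, "rz": 0, "dx": 0.15, "dy": 0.02, "dz": 0, "fingers": 0.33},
  ],
)

```text
time_s: 16.45
position: [0.6375, 0.0671, 0.03]
tcp_rot: [0.963, 0.058, 0.263, -0.017]
contact_force: [-7.1, -0.3, 3.5]
finger_gap: 0.0281
```

```bash
python3 ff.py
```

```text
F [-5.34 -0.38  2.35] M [-0.119  0.82   0.04 ] sdF [0.86 0.77 0.78] sdM [0.046 0.07  0.019] riser 0.0285 -0.0011 0.0301 j5 0.361
```

Emit:
carry_out(
  moves=[
    {"rx": 0, "ry": 0, "rz": 0, "dx": -0.3, "dy": -0.04, "dz": 0, "fingers": 0.33},
    {"rx": 0, "ry": 0, "rz": 0, "dx": -0.5, "dy": -0.06, "dz": 0, "fingers": 0.33},
    {"rx": 0, "ry": 0, "rz": 0, "dx": -1.2, "dy": -0.15, "dz": 0, "fingers": 0.33},
    {"rx": 0, "ry": 0, "rz": 0, "dx": -2.5, "dy": -0.3, "dz": 0, "fingers": 0.33},
    {"rx": 0, "ry": 0, "rz": 0, "dx": -2.5, "dy": -0.3, "dz": 0, "fingers": 0.33},
  ],
)

```text
time_s: 17.17
position: [0.5687, 0.0584, 0.0314]
tcp_rot: [0.962, 0.058, 0.265, -0.016]
contact_force: [-0.1, -0.1, 0.6]
finger_gap: 0.0283
```

Emit:
carry_out(
  moves=[
    {"rx": 0, "ry": 0, "rz": 0, "dx": -2.5, "dy": -0.3, "dz": 0, "fingers": 0.33},
    {"rx": 0, "ry": 0, "rz": 0, "dx": -2.5, "dy": -0.3, "dz": 0, "fingers": 0.33},
    {"rx": 0, "ry": 0, "rz": 0, "dx": -2.5, "dy": -0.3, "dz": 1, "fingers": 0.33},
    {"rx": 0, "ry": 0, "rz": 0, "dx": -1, "dy": -0.1, "dz": 3, "fingers": 0.33},
    {"rx": 0, "ry": 0, "rz": 0, "dx": 0, "dy": 0, "dz": 3, "fingers": 0.33},
  ],
)

```text
time_s: 17.58
position: [0.4793, 0.0485, 0.0981]
tcp_rot: [0.963, 0.058, 0.261, -0.017]
contact_force: [1.5, -0.2, 0.3]
finger_gap: 0.0284
```

```bash
python3 st.py; python3 -c "
from h import *
c=cam('wrist');cv2.imwrite('pics/w16.png',c[0]);t=cam('scene');crop(t[0],270,100,160,160,3.6,'pics/s16.png')"
```

```text
J [-0.06  -0.401  2.451  0.17   0.575  1.273]
p [0.4793 0.0485 0.0981] F [ 1.52 -0.25  0.31] gap 0.0284
[[ 0.857  0.12   0.502]
 [ 0.102 -0.993  0.062]
 [ 0.506 -0.002 -0.863]]
riser TCP x,y [-0.131  -0.0003]
```

View pics/w16.png

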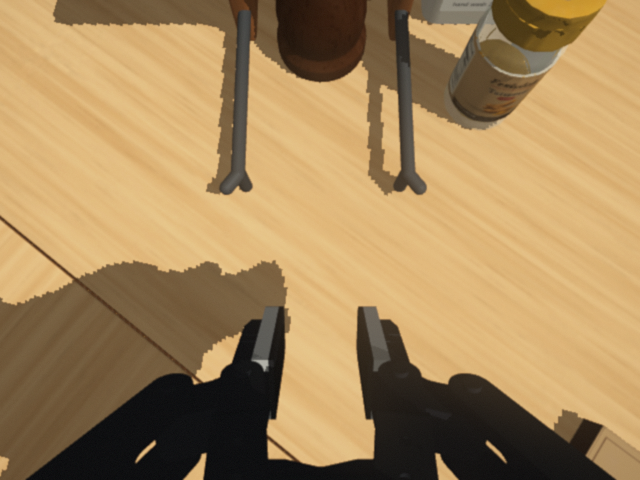

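View pics/s16.png

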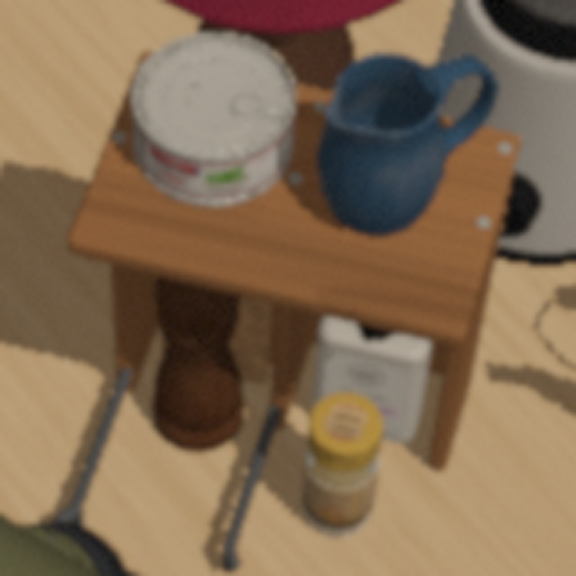

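Emit:
carry_out(
  moves=[
    {"rx": -0.0128, "ry": 0.105, "rz": 0, "dx": -1.3, "dy": 3.1, "dz": 2, "fingers": 1},
    {"rx": -0.0128, "ry": 0.105, "rz": 0, "dx": -1.3, "dy": 3.1, "dz": 2, "fingers": 1},
    {"rx": -0.0128, "ry": 0.105, "rz": 0, "dx": -1.3, "dy": 3.1, "dz": 2, "fingers": 1},
    {"rx": -0.0128, "ry": 0.105, "rz": 0, "dx": -1.3, "dy": 3.1, "dz": 2, "fingers": 1},
    {"rx": -0.0128, "ry": 0.105, "rz": 0, "dx": -1.3, "dy": 3.1, "dz": 2, "fingers": 1},
  ],
)

```text
time_s: 18.1
position: [0.4179, 0.2055, 0.2023]
tcp_rot: [0.998, 0.06, 0.002, -0.001]
contact_force: [1.9, 1.0, 0.0]
finger_gap: 0.0845
```

Emit:
carry_out(
  moves=[
    {"rx": 0, "ry": 0, "rz": 0, "dx": -1.7, "dy": 3.1, "dz": 0, "fingers": 1},
    {"rx": 0, "ry": 0, "rz": 0, "dx": 0, "dy": 0, "dz": 0, "fingers": 1},
    {"rx": 0, "ry": 0, "rz": 0, "dx": 0, "dy": 0, "dz": 0, "fingers": 1},
  ],
)

```text
time_s: 18.35
position: [0.401, 0.2362, 0.2003]
tcp_rot: [0.998, 0.062, 0.004, -0.001]
contact_force: [-0.0, -0.1, -0.9]
finger_gap: 0.0857
```

```bash
python3 st.py; python3 -c "
from h import *
c=cam('wrist');cv2.imwrite('pics/w17.png',c[0])"
```

```text
J [ 4.170e-01 -2.680e-01  2.106e+00 -1.000e-03  1.297e+00  1.865e+00]
p [0.401  0.2362 0.2003] F [-0.02 -0.15 -0.91] gap 0.0857
[[ 0.992  0.124  0.007]
 [ 0.124 -0.992  0.002]
 [ 0.007 -0.001 -1.   ]]
riser TCP x,y [-0.1859  0.1956]
```

View pics/w17.png

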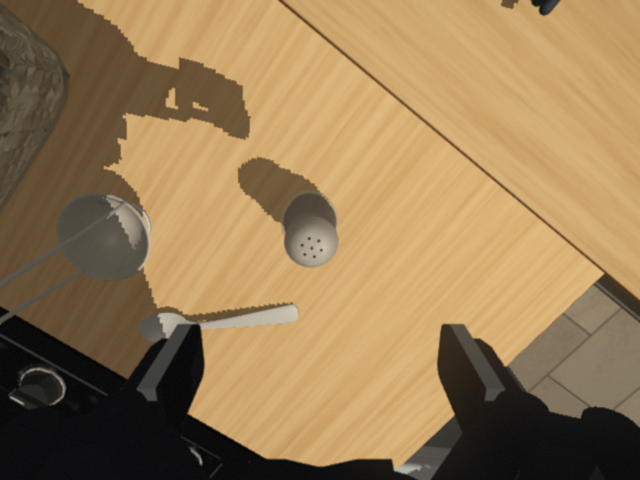

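```bash
python3 -c "
from h import *
c=cam('wrist')
print(onz(c,(312,246),.09),onz(c,(311,210),.02),'spoon',onz(c,(297,313),.005),onz(c,(180,322),.01),'strainer',onz(c,(148,230),.04))
print(telemetry.observe()['position'])"
```

```text
[0.40100099 0.24095036 0.09      ] [0.40490825 0.24352349 0.02      ] spoon [0.30866187 0.24488782 0.005     ] [0.29056595 0.34343991 0.01      ] strainer [0.38114882 0.35790225 0.04      ]
[0.40099073 0.23432175 0.19953152]
```

Emit:
carry_out(
  moves=[
    {"rx": 0, "ry": 0, "rz": 0, "dx": 0, "dy": 0.6, "dz": -3.5, "fingers": 1},
    {"rx": 0, "ry": 0, "rz": 0, "dx": 0, "dy": 0, "dz": -4, "fingers": 1},
    {"rx": 0, "ry": 0, "rz": 0, "dx": 0, "dy": 0, "dz": -4, "fingers": 1},
    {"rx": 0, "ry": 0, "rz": 0, "dx": 0, "dy": 0, "dz": -3.3, "fingers": 1},
    {"rx": 0, "ry": 0, "rz": 0, "dx": 0, "dy": 0, "dz": 0, "fingers": 1},
  ],
)

```text
time_s: 18.87
position: [0.3957, 0.2366, 0.0445]
tcp_rot: [0.998, 0.059, -0.004, 0.002]
contact_force: [-1.2, -0.6, -1.0]
finger_gap: 0.0854
```

```bash
python3 st.py; python3 -c "
from h import *
c=cam('wrist');cv2.imwrite('pics/w18.png',c[0])"
```

```text
J [ 4.230e-01 -6.100e-02  2.216e+00 -2.000e-03  9.950e-01  1.877e+00]
p [0.3957 0.2366 0.0445] F [-1.19 -0.59 -0.97] gap 0.0854
[[ 0.993  0.117 -0.008]
 [ 0.117 -0.993 -0.005]
 [-0.008  0.004 -1.   ]]
riser TCP x,y [-0.1911  0.1966]
```

View pics/w18.png

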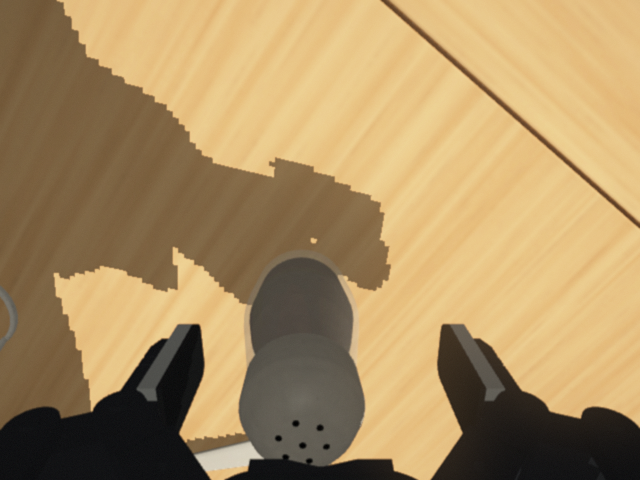

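```bash
python3 -c "
from h import *
for i in range(4): c=cam('wrist')
p=telemetry.observe()['position'];print(p, onz(c,(303,432),.09),onz(c,(302,300),.03),proj(c,[p[0],p[1],.09]))
m=c[0]; cv2.imwrite('pics/w19.png',m)"
```

```text
[0.40340465 0.24113565 0.05526731] [0.40126871 0.24601445 0.09      ] [0.40998434 0.24983058 0.03      ] [322.05344232 427.38625748]
```

View pics/w19.png

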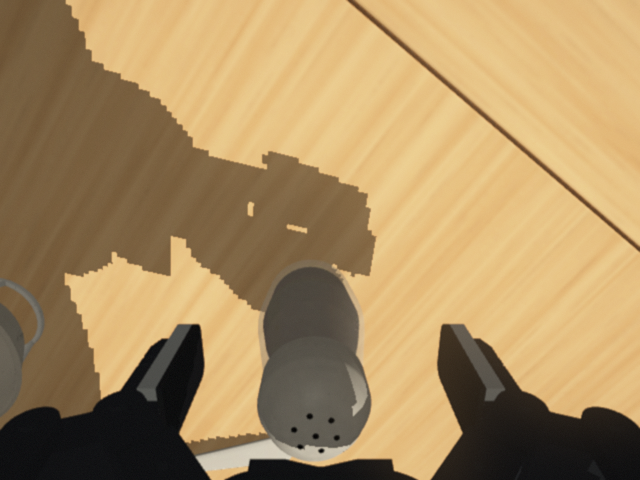

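Emit:
carry_out(
  force=20,
  moves=[
    {"rx": 0, "ry": 0, "rz": 0, "dx": 0, "dy": 0.15, "dz": -0.5, "fingers": 0.7},
    {"rx": 0, "ry": 0, "rz": 0, "dx": 0, "dy": 0, "dz": 0, "fingers": 0.4},
    {"rx": 0, "ry": 0, "rz": 0, "dx": 0, "dy": 0, "dz": 0, "fingers": 0.4},
    {"rx": 0, "ry": 0, "rz": 0, "dx": 0, "dy": 0, "dz": 0, "fingers": 0.4},
    {"rx": 0, "ry": 0, "rz": 0, "dx": 0, "dy": 0, "dz": 0, "fingers": 0.4},
  ],
)

```text
time_s: 19.53
position: [0.4016, 0.2426, 0.0484]
tcp_rot: [0.998, 0.06, 0.004, -0.001]
contact_force: [-2.2, -0.0, 5.1]
finger_gap: 0.0404
```

```bash
python3 ff.py;python3 st.py; python3 -c "
from h import *
c=cam('wrist');cv2.imwrite('pics/w20.png',c[0])"
```

```text
F [-2.09  0.43  6.15] M [ 0.11   0.296 -0.021] sdF [0.46 0.42 0.55] sdM [0.033 0.042 0.031] riser -0.1845 0.2019 0.0484 j5 0.987
J [ 4.290e-01 -5.800e-02  2.206e+00 -1.000e-03  9.870e-01  1.880e+00]
p [0.4017 0.2426 0.0484] F [-0.8   0.82  6.19] gap 0.0403
[[ 0.993  0.12   0.007]
 [ 0.12  -0.993  0.002]
 [ 0.007 -0.001 -1.   ]]
riser TCP x,y [-0.1845  0.2018]
```

View pics/w20.png

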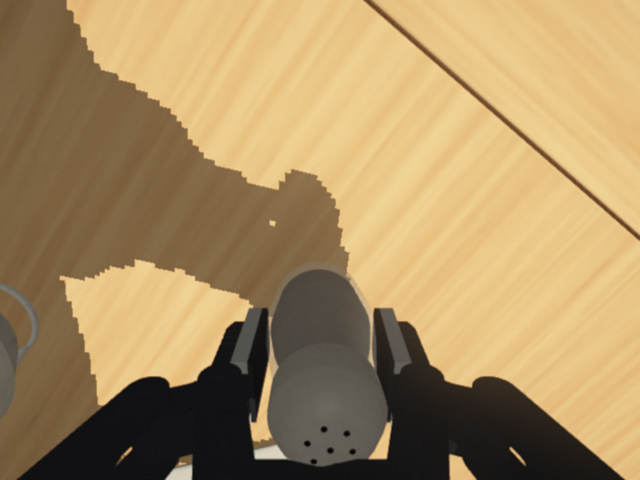

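Emit:
carry_out(
  moves=[
    {"rx": 0, "ry": 0, "rz": 0, "dx": 0, "dy": 0, "dz": 1.5, "fingers": 0.35},
    {"rx": 0, "ry": 0, "rz": 0, "dx": 0, "dy": 0, "dz": 3, "fingers": 0.35},
    {"rx": 0, "ry": 0, "rz": 0, "dx": 1.2, "dy": -2, "dz": 0.5, "fingers": 0.35},
    {"rx": 0, "ry": 0, "rz": 0, "dx": 1.6, "dy": -2.8, "dz": 0, "fingers": 0.35},
    {"rx": 0, "ry": 0, "rz": 0, "dx": 1.6, "dy": -2.8, "dz": 0, "fingers": 0.35},
  ],
)

```text
time_s: 20.3
position: [0.4456, 0.1657, 0.098]
tcp_rot: [0.998, 0.061, 0.004, -0.001]
contact_force: [1.7, -0.5, -1.5]
finger_gap: 0.0401
```

Emit:
carry_out(
  moves=[
    {"rx": 0, "ry": 0, "rz": 0, "dx": 1.6, "dy": -2.8, "dz": 0, "fingers": 0.35},
    {"rx": 0, "ry": 0, "rz": 0, "dx": 1.6, "dy": -2.8, "dz": 0, "fingers": 0.35},
    {"rx": 0, "ry": 0, "rz": 0, "dx": 1.6, "dy": -2.8, "dz": 0, "fingers": 0.35},
    {"rx": 0, "ry": 0, "rz": 0, "dx": 1.6, "dy": -2.8, "dz": 0, "fingers": 0.35},
    {"rx": 0, "ry": 0, "rz": 0, "dx": 0, "dy": 0, "dz": 0, "fingers": 0.35},
  ],
)

```text
time_s: 20.72
position: [0.5113, 0.0501, 0.0975]
tcp_rot: [0.998, 0.058, 0.004, 0.001]
contact_force: [-0.1, 0.4, -1.5]
finger_gap: 0.0396
```

```bash
python3 ff.py;python3 st.py; python3 -c "
from h import *
c=cam('wrist');cv2.imwrite('pics/w21.png',c[0])"
```

```text
F [-0.3   0.46 -1.64] M [ 0.008  0.01  -0.   ] sdF [0.27 0.49 0.34] sdM [0.025 0.028 0.037] riser -0.1017 0.0026 0.0967 j5 1.084
J [ 2.000e-03 -3.600e-02  2.089e+00  2.000e-03  1.084e+00  1.450e+00]
p [0.5082 0.0551 0.0968] F [-0.09  0.89 -0.62] gap 0.0399
[[ 0.993  0.121  0.005]
 [ 0.121 -0.993  0.001]
 [ 0.005 -0.001 -1.   ]]
riser TCP x,y [-0.1016  0.0027]
```

View pics/w21.png

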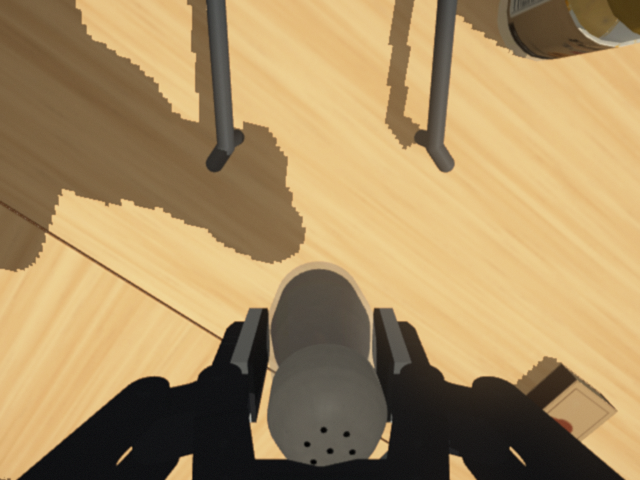

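Emit:
carry_out(
  moves=[
    {"rx": 0, "ry": 0, "rz": 0, "dx": 0, "dy": -0.3, "dz": -1.5, "fingers": 0.35},
    {"rx": 0, "ry": 0, "rz": 0, "dx": 0, "dy": 0, "dz": -2, "fingers": 0.35},
    {"rx": 0, "ry": 0, "rz": 0, "dx": 0, "dy": 0, "dz": -0.8, "fingers": 0.35},
    {"rx": 0, "ry": 0, "rz": 0, "dx": 0, "dy": 0, "dz": 0, "fingers": 0.35},
  ],
)

```text
time_s: 21.4
position: [0.5066, 0.0518, 0.0518]
tcp_rot: [0.998, 0.061, 0.0, -0.001]
contact_force: [-1.2, -0.2, -1.9]
finger_gap: 0.0402
```

```bash
python3 ff.py
```

```text
F [-0.22  0.09 -1.1 ] M [-0.018 -0.01  -0.011] sdF [0.6  0.48 0.5 ] sdM [0.02  0.016 0.018] riser -0.1003 -0.0012 0.0555 j5 0.999
```

Emit:
carry_out(
  moves=[
    {"rx": 0, "ry": 0, "rz": 0, "dx": 0, "dy": 0, "dz": -0.3, "fingers": 0.35},
    {"rx": 0, "ry": 0, "rz": 0, "dx": 0, "dy": 0, "dz": 0, "fingers": 0.35},
  ],
)

```text
time_s: 21.87
position: [0.5092, 0.0511, 0.0514]
tcp_rot: [0.998, 0.06, 0.003, -0.0]
contact_force: [0.5, -0.0, -1.2]
finger_gap: 0.0398
```

```bash
python3 ff.py
```

```text
F [ 0.11  0.21 -1.11] M [-0.004  0.006 -0.001] sdF [0.42 0.37 0.51] sdM [0.045 0.032 0.03 ] riser -0.1012 -0.0014 0.0514 j5 0.993
```

Emit:
carry_out(
  moves=[
    {"rx": 0, "ry": 0, "rz": 0, "dx": 0, "dy": 0, "dz": -0.2, "fingers": 0.35},
    {"rx": 0, "ry": 0, "rz": 0, "dx": 0, "dy": 0, "dz": 0, "fingers": 0.35},
  ],
)

```text
time_s: 22.33
position: [0.5089, 0.0511, 0.049]
tcp_rot: [0.998, 0.06, 0.003, -0.0]
contact_force: [0.6, -0.1, -0.8]
finger_gap: 0.0401
```

```bash
python3 ff.py
```

```text
F [ 0.01  0.14 -1.2 ] M [-0.016  0.001 -0.019] sdF [0.4  0.47 0.58] sdM [0.028 0.017 0.037] riser -0.1012 -0.0013 0.0493 j5 0.989
```

Emit:
carry_out(
  moves=[
    {"rx": 0, "ry": 0, "rz": 0, "dx": 0, "dy": 0, "dz": -0.15, "fingers": 0.35},
    {"rx": 0, "ry": 0, "rz": 0, "dx": 0, "dy": 0, "dz": 0, "fingers": 0.35},
  ],
)

```text
time_s: 22.8
position: [0.5096, 0.0511, 0.0485]
tcp_rot: [0.998, 0.06, 0.003, -0.0]
contact_force: [-0.5, -0.6, 2.5]
finger_gap: 0.0403
```

```bash
python3 ff.py
```

```text
F [-1.25 -0.14  3.59] M [-0.     0.206  0.002] sdF [0.41 0.5  0.9 ] sdM [0.033 0.038 0.026] riser -0.1007 -0.0014 0.0484 j5 0.986
```

Emit:
carry_out(
  moves=[
    {"rx": 0, "ry": 0, "rz": 0, "dx": 0, "dy": 0, "dz": 0, "fingers": 0.6},
    {"rx": 0, "ry": 0, "rz": 0, "dx": 0, "dy": 0, "dz": 0, "fingers": 0.85},
    {"rx": 0, "ry": 0, "rz": 0, "dx": 0, "dy": 0, "dz": 0, "fingers": 0.85},
    {"rx": 0, "ry": 0, "rz": 0, "dx": 0, "dy": 0, "dz": 0, "fingers": 0.85},
  ],
)

```text
time_s: 23.43
position: [0.5087, 0.0511, 0.0474]
tcp_rot: [0.998, 0.06, 0.003, -0.001]
contact_force: [-0.5, 0.9, -0.2]
finger_gap: 0.0724
```

Emit:
carry_out(
  moves=[
    {"rx": 0, "ry": 0, "rz": 0, "dx": -0.8, "dy": -0.1, "dz": 0, "fingers": 0.85},
    {"rx": 0, "ry": 0, "rz": 0, "dx": -1.6, "dy": -0.2, "dz": 0, "fingers": 0.85},
    {"rx": 0, "ry": 0, "rz": 0, "dx": -2, "dy": -0.25, "dz": 0, "fingers": 0.85},
    {"rx": 0, "ry": 0, "rz": 0, "dx": -1, "dy": -0.12, "dz": 0, "fingers": 0.85},
    {"rx": 0, "ry": 0, "rz": 0, "dx": 0, "dy": 0, "dz": 0, "fingers": 0.29},
  ],
)

```text
time_s: 23.85
position: [0.4525, 0.0443, 0.0469]
tcp_rot: [0.998, 0.06, 0.002, -0.001]
contact_force: [0.5, -0.8, -0.6]
finger_gap: 0.0618
```

```bash
python3 ff.py;python3 st.py; python3 -c "
from h import *
c=cam('wrist');cv2.imwrite('pics/w22.png',c[0])"
```

```text
F [ 0.31 -0.1  -0.14] M [0.006 0.006 0.008] sdF [0.42 0.62 0.44] sdM [0.015 0.028 0.028] riser -0.1546 -0.0015 0.0483 j5 0.988
J [-2.100e-02 -8.400e-02  2.230e+00  2.000e-03  9.890e-01  1.429e+00]
p [0.456  0.0444 0.0482] F [ 0.08  0.15 -0.63] gap 0.0247
[[ 0.993  0.12   0.007]
 [ 0.12  -0.993  0.001]
 [ 0.007 -0.001 -1.   ]]
riser TCP x,y [-0.1547 -0.0015]
```

View pics/w22.png

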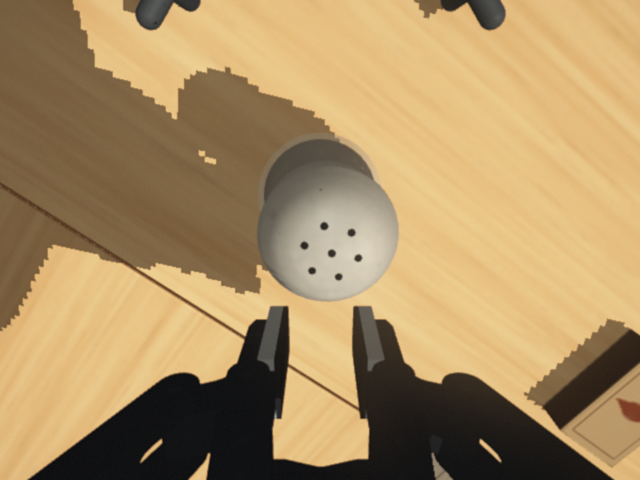

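Emit:
carry_out(
  moves=[
    {"rx": 0.0128, "ry": -0.105, "rz": 0, "dx": 0, "dy": 0, "dz": 0, "fingers": 0.29},
    {"rx": 0.0128, "ry": -0.105, "rz": 0, "dx": 0, "dy": 0, "dz": 0, "fingers": 0.29},
    {"rx": 0.0128, "ry": -0.105, "rz": 0, "dx": 0, "dy": 0, "dz": 0, "fingers": 0.29},
    {"rx": 0.0128, "ry": -0.105, "rz": 0, "dx": 0, "dy": 0, "dz": 0, "fingers": 0.29},
    {"rx": 0.0128, "ry": -0.105, "rz": 0, "dx": 0, "dy": 0, "dz": -0.6, "fingers": 0.29},
  ],
)

```text
time_s: 24.62
position: [0.4569, 0.0442, 0.044]
tcp_rot: [0.962, 0.058, 0.268, -0.016]
contact_force: [-0.1, 0.3, -0.7]
finger_gap: 0.0251
```

Emit:
carry_out(
  moves=[
    {"rx": 0, "ry": 0, "rz": 0, "dx": 0, "dy": 0, "dz": -0.8, "fingers": 0.29},
    {"rx": 0, "ry": 0, "rz": 0, "dx": 0, "dy": 0, "dz": 0, "fingers": 0.29},
  ],
)

```text
time_s: 24.78
position: [0.4528, 0.0445, 0.0312]
tcp_rot: [0.964, 0.058, 0.261, -0.017]
contact_force: [-0.9, 0.4, 0.0]
finger_gap: 0.0248
```

```bash
python3 ff.py;python3 st.py; python3 -c "
from h import *
c=cam('wrist');cv2.imwrite('pics/w23.png',c[0])"
```

```text
F [-0.08  0.33  0.12] M [-0.019  0.247  0.008] sdF [0.54 0.35 0.21] sdM [0.034 0.018 0.032] riser -0.1537 -0.0017 0.0353 j5 0.426
J [-0.077 -0.331  2.531  0.248  0.425  1.173]
p [0.4567 0.0444 0.0351] F [ 0.61  0.43 -0.39] gap 0.0244
[[ 0.854  0.121  0.507]
 [ 0.103 -0.993  0.062]
 [ 0.511 -0.001 -0.86 ]]
riser TCP x,y [-0.154  -0.0016]
```

View pics/w23.png

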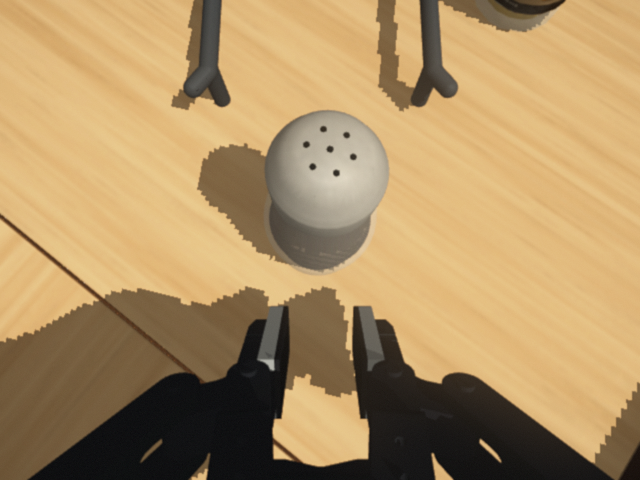

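Emit:
carry_out(
  moves=[
    {"rx": 0, "ry": 0, "rz": 0, "dx": 0.4, "dy": 0.05, "dz": -0.3, "fingers": 0.29},
    {"rx": 0, "ry": 0, "rz": 0, "dx": 0.4, "dy": 0.05, "dz": -0.2, "fingers": 0.29},
    {"rx": 0, "ry": 0, "rz": 0, "dx": 0.4, "dy": 0.05, "dz": 0, "fingers": 0.29},
    {"rx": 0, "ry": 0, "rz": 0, "dx": 0.4, "dy": 0.05, "dz": 0, "fingers": 0.29},
    {"rx": 0, "ry": 0, "rz": 0, "dx": 0.4, "dy": 0.05, "dz": 0, "fingers": 0.29},
  ],
)

```text
time_s: 25.55
position: [0.4755, 0.047, 0.0287]
tcp_rot: [0.963, 0.058, 0.263, -0.017]
contact_force: [-0.8, -0.2, 0.6]
finger_gap: 0.025
```

Emit:
carry_out(
  moves=[
    {"rx": 0, "ry": 0, "rz": 0, "dx": 0.4, "dy": 0.05, "dz": 0, "fingers": 0.29},
    {"rx": 0, "ry": 0, "rz": 0, "dx": 0.4, "dy": 0.05, "dz": 0, "fingers": 0.29},
    {"rx": 0, "ry": 0, "rz": 0, "dx": 0.4, "dy": 0.05, "dz": 0, "fingers": 0.29},
    {"rx": 0, "ry": 0, "rz": 0, "dx": 0.4, "dy": 0.05, "dz": 0, "fingers": 0.29},
    {"rx": 0, "ry": 0, "rz": 0, "dx": 0.4, "dy": 0.05, "dz": 0, "fingers": 0.29},
  ],
)

```text
time_s: 25.97
position: [0.4954, 0.0495, 0.0288]
tcp_rot: [0.963, 0.058, 0.264, -0.016]
contact_force: [-0.3, -0.2, 0.9]
finger_gap: 0.0244
```

```bash
python3 ff.py; python3 -c "
from h import *
c=cam('wrist');cv2.imwrite('pics/w24.png',c[0])"
```

```text
F [-0.14  0.1   0.15] M [-0.043  0.258  0.021] sdF [0.21 0.51 0.41] sdM [0.028 0.051 0.03 ] riser -0.1153 -0.0013 0.0288 j5 0.376
```

View pics/w24.png

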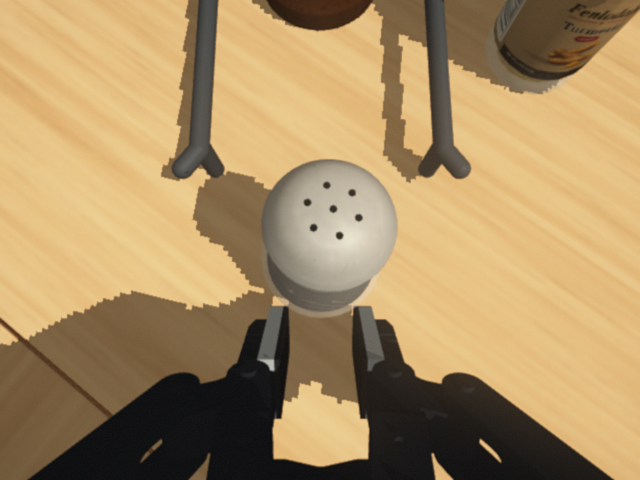

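Emit:
carry_out(
  moves=[
    {"rx": 0, "ry": 0, "rz": 0, "dx": 0.4, "dy": 0.05, "dz": 0, "fingers": 0.29},
    {"rx": 0, "ry": 0, "rz": 0, "dx": 0.5, "dy": 0.06, "dz": 0.05, "fingers": 0.29},
    {"rx": 0, "ry": 0, "rz": 0, "dx": 0.5, "dy": 0.06, "dz": 0.05, "fingers": 0.29},
    {"rx": 0, "ry": 0, "rz": 0, "dx": 0.5, "dy": 0.06, "dz": 0, "fingers": 0.29},
    {"rx": 0, "ry": 0, "rz": 0, "dx": 0.5, "dy": 0.06, "dz": 0, "fingers": 0.29},
  ],
)

```text
time_s: 26.73
position: [0.5198, 0.0524, 0.0299]
tcp_rot: [0.963, 0.058, 0.264, -0.016]
contact_force: [-1.0, -0.1, 0.3]
finger_gap: 0.0248
```

Emit:
carry_out(
  moves=[
    {"rx": 0, "ry": 0, "rz": 0, "dx": 0.5, "dy": 0.06, "dz": 0, "fingers": 0.29},
    {"rx": 0, "ry": 0, "rz": 0, "dx": 0.5, "dy": 0.065, "dz": 0, "fingers": 0.29},
    {"rx": 0, "ry": 0, "rz": 0, "dx": 0.5, "dy": 0.065, "dz": 0, "fingers": 0.29},
    {"rx": 0, "ry": 0, "rz": 0, "dx": 0.5, "dy": 0.065, "dz": 0, "fingers": 0.29},
    {"rx": 0, "ry": 0, "rz": 0, "dx": 0.5, "dy": 0.065, "dz": 0, "fingers": 0.29},
  ],
)

```text
time_s: 27.15
position: [0.5446, 0.0556, 0.0297]
tcp_rot: [0.963, 0.058, 0.264, -0.016]
contact_force: [-1.2, 0.8, 0.1]
finger_gap: 0.0249
```

```bash
python3 ff.py; python3 -c "
from h import *
c=cam('wrist');cv2.imwrite('pics/w25.png',c[0])"
```

```text
F [-0.6  -0.12 -0.29] M [-0.046  0.331 -0.02 ] sdF [0.45 0.57 0.77] sdM [0.027 0.032 0.018] riser -0.0661 -0.0012 0.0296 j5 0.358
```

View pics/w25.png

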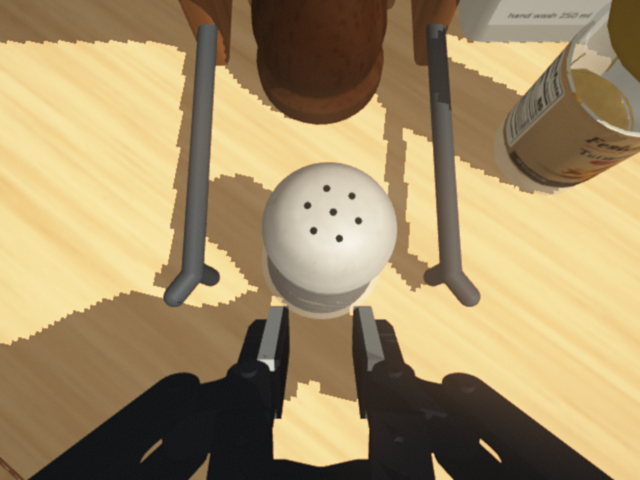

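Emit:
carry_out(
  moves=[
    {"rx": 0, "ry": 0, "rz": 0, "dx": 0.5, "dy": 0.065, "dz": 0, "fingers": 0.29},
    {"rx": 0, "ry": 0, "rz": 0, "dx": 0.5, "dy": 0.065, "dz": 0, "fingers": 0.29},
    {"rx": 0, "ry": 0, "rz": 0, "dx": 0.5, "dy": 0.065, "dz": 0, "fingers": 0.29},
    {"rx": 0, "ry": 0, "rz": 0, "dx": 0.5, "dy": 0.065, "dz": 0, "fingers": 0.29},
    {"rx": 0, "ry": 0, "rz": 0, "dx": 0.5, "dy": 0.065, "dz": 0, "fingers": 0.29},
  ],
)

```text
time_s: 27.92
position: [0.5698, 0.0588, 0.0299]
tcp_rot: [0.963, 0.058, 0.264, -0.016]
contact_force: [-0.1, 0.4, 1.5]
finger_gap: 0.0248
```

Emit:
carry_out(
  moves=[
    {"rx": 0, "ry": 0, "rz": 0, "dx": 0.4, "dy": 0.05, "dz": 0, "fingers": 0.29},
    {"rx": 0, "ry": 0, "rz": 0, "dx": 0.3, "dy": 0.04, "dz": 0, "fingers": 0.29},
    {"rx": 0, "ry": 0, "rz": 0, "dx": 0, "dy": 0, "dz": 0, "fingers": 0.29},
  ],
)

```text
time_s: 28.17
position: [0.5769, 0.0597, 0.03]
tcp_rot: [0.963, 0.058, 0.264, -0.016]
contact_force: [0.2, -0.1, -0.4]
finger_gap: 0.0248
```

```bash
python3 ff.py; python3 -c "
from h import *
c=cam('wrist');cv2.imwrite('pics/w26.png',c[0])"
```

```text
F [-0.07  0.09 -0.17] M [-0.022  0.267  0.005] sdF [0.47 0.18 0.74] sdM [0.015 0.027 0.041] riser -0.0337 -0.001 0.0298 j5 0.353
```

View pics/w26.png

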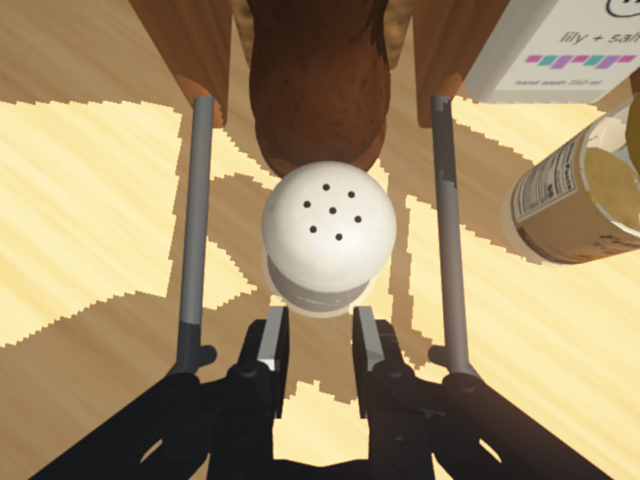

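Continue in small steps, feeling for the mill and stop.

Emit:
carry_out(
  moves=[
    {"rx": 0, "ry": 0, "rz": 0, "dx": 0.3, "dy": 0.04, "dz": 0, "fingers": 0.29},
    {"rx": 0, "ry": 0, "rz": 0, "dx": 0.3, "dy": 0.04, "dz": 0, "fingers": 0.29},
    {"rx": 0, "ry": 0, "rz": 0, "dx": 0.2, "dy": 0.025, "dz": 0, "fingers": 0.29},
  ],
)

```text
time_s: 28.77
position: [0.5845, 0.0607, 0.03]
tcp_rot: [0.963, 0.058, 0.264, -0.016]
contact_force: [-0.7, 0.1, 0.7]
finger_gap: 0.0248
```

```bash
python3 ff.py
```

```text
F [-0.2   0.15 -0.01] M [-0.044  0.308  0.006] sdF [0.41 0.24 0.72] sdM [0.009 0.033 0.037] riser -0.0256 -0.0009 0.0297 j5 0.353
```

Emit:
carry_out(
  moves=[
    {"rx": 0, "ry": 0, "rz": 0, "dx": 0.2, "dy": 0.025, "dz": 0, "fingers": 0.29},
  ],
)

```text
time_s: 29.15
position: [0.5857, 0.061, 0.0296]
tcp_rot: [0.963, 0.058, 0.263, -0.016]
contact_force: [-0.9, 0.4, 0.5]
finger_gap: 0.025
```

```bash
python3 ff.py
```

```text
F [-0.34  0.33 -0.06] M [-0.023  0.343 -0.005] sdF [0.42 0.38 0.42] sdM [0.02  0.011 0.04 ] riser -0.0236 -0.001 0.0298 j5 0.353
```

Emit:
carry_out(
  moves=[
    {"rx": 0, "ry": 0, "rz": 0, "dx": 0.2, "dy": 0.025, "dz": 0, "fingers": 0.29},
  ],
)

```text
time_s: 29.53
position: [0.5877, 0.0612, 0.0296]
tcp_rot: [0.963, 0.058, 0.263, -0.016]
contact_force: [-1.8, -0.1, 0.4]
finger_gap: 0.025
```

```bash
python3 ff.py
```

```text
F [-0.6  -0.18 -0.02] M [-0.037  0.331 -0.   ] sdF [0.56 0.3  0.55] sdM [0.024 0.017 0.032] riser -0.0215 -0.0009 0.0298 j5 0.353
```

Emit:
carry_out(
  moves=[
    {"rx": 0, "ry": 0, "rz": 0, "dx": 0.2, "dy": 0.025, "dz": 0, "fingers": 0.29},
  ],
)

```text
time_s: 29.92
position: [0.5897, 0.0614, 0.0296]
tcp_rot: [0.963, 0.058, 0.263, -0.016]
contact_force: [-2.0, -0.9, 0.2]
finger_gap: 0.0249
```

```bash
python3 ff.py; python3 -c "
from h import *
c=cam('wrist');cv2.imwrite('pics/w27.png',c[0])"
```

```text
F [-0.68 -0.37 -0.04] M [-0.046  0.335  0.004] sdF [0.83 0.59 0.52] sdM [0.031 0.051 0.03 ] riser -0.0195 -0.0009 0.0298 j5 0.353
```

View pics/w27.png

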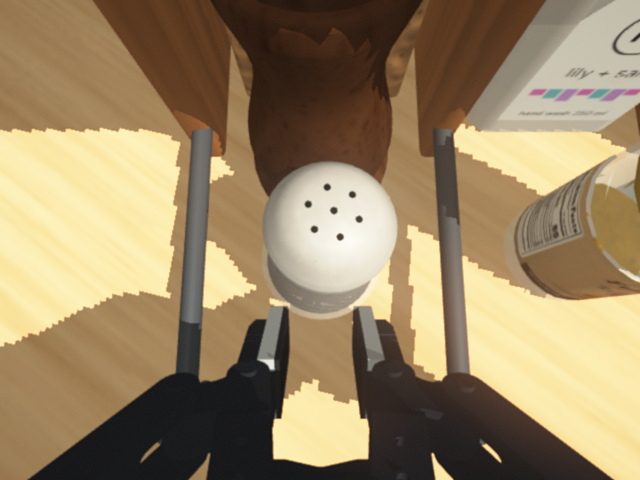

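Emit:
carry_out(
  moves=[
    {"rx": 0, "ry": 0, "rz": 0, "dx": 0.2, "dy": 0.025, "dz": 0, "fingers": 0.29},
  ],
)

```text
time_s: 30.35
position: [0.5916, 0.0617, 0.0295]
tcp_rot: [0.963, 0.058, 0.263, -0.017]
contact_force: [-2.4, -0.1, 0.1]
finger_gap: 0.0245
```

```bash
python3 ff.py
```

```text
F [-1.46 -0.09 -0.26] M [-0.065  0.451 -0.01 ] sdF [0.6  0.46 0.4 ] sdM [0.027 0.069 0.021] riser -0.0177 -0.0009 0.0296 j5 0.353
```

Emit:
carry_out(
  moves=[
    {"rx": 0, "ry": 0, "rz": 0, "dx": 0.2, "dy": 0.025, "dz": 0, "fingers": 0.29},
  ],
)

```text
time_s: 30.73
position: [0.5933, 0.062, 0.0293]
tcp_rot: [0.963, 0.058, 0.263, -0.017]
contact_force: [-4.7, -0.4, 1.3]
finger_gap: 0.0248
```

```bash
python3 ff.py
```

```text
F [-3.05 -0.3  -0.25] M [-0.095  0.681 -0.019] sdF [0.77 0.28 0.8 ] sdM [0.05  0.028 0.038] riser -0.0158 -0.0009 0.0295 j5 0.354
```

Emit:
carry_out(
  moves=[
    {"rx": 0, "ry": 0, "rz": 0, "dx": 0.2, "dy": 0.025, "dz": 0, "fingers": 0.29},
  ],
)

```text
time_s: 31.12
position: [0.5954, 0.0622, 0.0293]
tcp_rot: [0.963, 0.058, 0.263, -0.017]
contact_force: [-4.9, -0.9, 0.8]
finger_gap: 0.0244
```

```bash
python3 ff.py
```

```text
F [-3.96 -0.8  -0.3 ] M [-0.098  0.826 -0.038] sdF [0.88 0.58 0.64] sdM [0.027 0.036 0.023] riser -0.0137 -0.0008 0.0295 j5 0.354
```

Emit:
carry_out(
  moves=[
    {"rx": 0, "ry": 0, "rz": 0, "dx": 0.1, "dy": 0.01, "dz": 0, "fingers": 0.29},
  ],
)

```text
time_s: 31.5
position: [0.5966, 0.0623, 0.0294]
tcp_rot: [0.963, 0.058, 0.263, -0.017]
contact_force: [-5.7, 0.5, 0.3]
finger_gap: 0.0246
```

```bash
python3 ff.py
```

```text
F [-4.56 -0.77 -0.68] M [-0.132  0.979 -0.026] sdF [0.91 0.75 0.72] sdM [0.029 0.02  0.034] riser -0.0128 -0.0009 0.0295 j5 0.354
```

Emit:
carry_out(
  moves=[
    {"rx": 0, "ry": 0, "rz": 0, "dx": -0.1, "dy": -0.01, "dz": 0, "fingers": 0.29},
    {"rx": 0, "ry": 0, "rz": 0, "dx": -0.2, "dy": -0.025, "dz": 0, "fingers": 0.29},
    {"rx": 0, "ry": 0, "rz": 0, "dx": -0.2, "dy": -0.025, "dz": 0, "fingers": 0.29},
    {"rx": 0, "ry": 0, "rz": 0, "dx": -0.4, "dy": -0.05, "dz": 0, "fingers": 0.29},
    {"rx": 0, "ry": 0, "rz": 0, "dx": -1, "dy": -0.12, "dz": 0, "fingers": 0.29},
  ],
)

```text
time_s: 32.22
position: [0.5799, 0.0598, 0.0316]
tcp_rot: [0.962, 0.058, 0.266, -0.016]
contact_force: [1.6, 1.0, -0.5]
finger_gap: 0.0251
```

Emit:
carry_out(
  moves=[
    {"rx": 0, "ry": 0, "rz": 0, "dx": -2.5, "dy": -0.3, "dz": 0, "fingers": 0.29},
    {"rx": 0, "ry": 0, "rz": 0, "dx": -2.5, "dy": -0.3, "dz": 0, "fingers": 0.29},
    {"rx": 0, "ry": 0, "rz": 0, "dx": -2.5, "dy": -0.3, "dz": 0, "fingers": 0.29},
    {"rx": 0, "ry": 0, "rz": 0, "dx": -1.5, "dy": -0.2, "dz": 2, "fingers": 0.29},
    {"rx": 0, "ry": 0, "rz": 0, "dx": 0, "dy": 0, "dz": 2, "fingers": 0.29},
  ],
)

```text
time_s: 32.63
position: [0.4832, 0.049, 0.0669]
tcp_rot: [0.963, 0.058, 0.261, -0.017]
contact_force: [-0.2, 0.1, 0.4]
finger_gap: 0.025
```

```bash
python3 ff.py; python3 -c "
from h import *
c=cam('wrist');cv2.imwrite('pics/w28.png',c[0]);t=cam('scene');crop(t[0],270,100,160,160,3.6,'pics/s28.png')"
```

```text
F [ 0.51 -0.19  0.33] M [-0.019  0.209 -0.006] sdF [1.18 0.61 1.19] sdM [0.024 0.054 0.02 ] riser -0.1221 -0.0009 0.07 j5 0.488
```

View pics/w28.png

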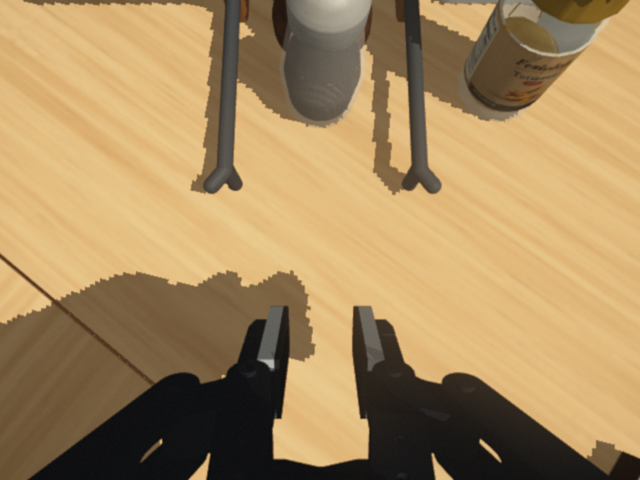

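View pics/s28.png

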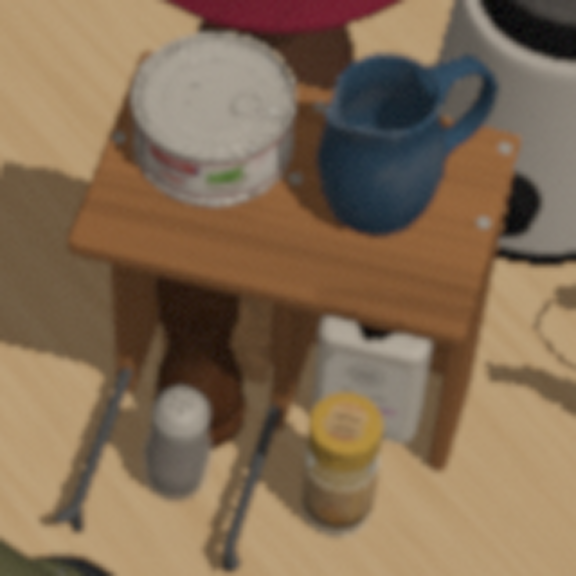

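Emit:
carry_out(
  moves=[
    {"rx": 0, "ry": 0, "rz": 0, "dx": -1, "dy": -0.1, "dz": 3.5, "fingers": 0.29},
    {"rx": 0, "ry": 0, "rz": 0, "dx": -1, "dy": -0.1, "dz": 3.5, "fingers": 0.29},
    {"rx": 0, "ry": 0, "rz": 0, "dx": 0, "dy": 0, "dz": 3.5, "fingers": 0.29},
    {"rx": 0, "ry": 0, "rz": 0, "dx": 0, "dy": 0, "dz": 0, "fingers": 0.29},
    {"rx": 0, "ry": 0, "rz": 0, "dx": 0, "dy": 0, "dz": 0, "fingers": 0.29},
  ],
)

```text
time_s: 33.45
position: [0.4696, 0.0469, 0.1775]
tcp_rot: [0.962, 0.058, 0.266, -0.016]
contact_force: [-0.5, -0.1, -0.7]
finger_gap: 0.0247
```

```bash
python3 st.py; python3 -c "
from h import *
for i in range(3):c=cam('wrist')
crop(c[0],200,0,280,200,2.8,'pics/w29.png');t=cam('top');cv2.imwrite('pics/t29.png',t[0])"
```

```text
J [-0.067 -0.566  2.412  0.139  0.769  1.309]
p [0.4696 0.0469 0.1775] F [-0.52 -0.08 -0.74] gap 0.0247
[[ 0.852  0.12   0.51 ]
 [ 0.103 -0.993  0.062]
 [ 0.514 -0.    -0.858]]
riser TCP x,y [-0.1409 -0.0007]
```

View pics/w29.png

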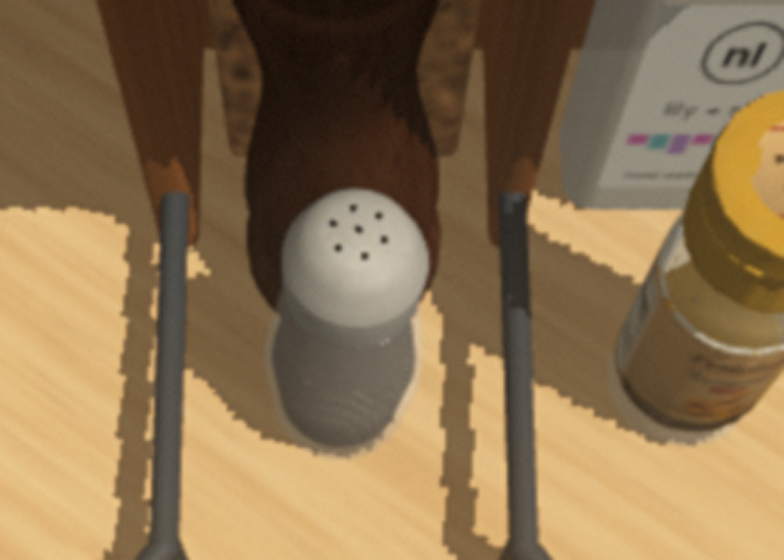

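View pics/t29.png

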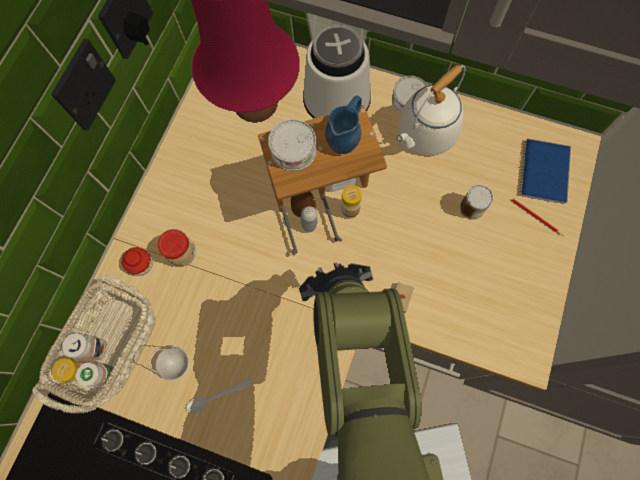

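```bash
python3 - <<'E'
from h import *
c=cam('wrist');a=np.radians(7.)
def rz(uv,z):
    p=onz(c,uv,z);return np.array([np.cos(a)*p[0]+np.sin(a)*p[1]-.6127,-np.sin(a)*p[0]+np.cos(a)*p[1]+.01]).round(4)
g=lambda x,y:(200+x/2.8,y/2.8)
cv2.imwrite('pics/w30.png',cv2.resize(c[0][40:180,260:400],None,fx=4.2,fy=4.2,interpolation=cv2.INTER_CUBIC))
print("cap",rz(g(358,230),.09),"front",rz(g(340,450),0))
P=lambda x,y:proj(c,[(x+.6127)*np.cos(a)-(y-.01)*np.sin(a),(x+.6127)*np.sin(a)+(y-.01)*np.cos(a),0])
print(telemetry.observe()["position"])
# visible left edge tangent of mill foot
for uv in [(268,270),(276,305),(440,270),(436,290)]: print(uv,rz(g(*uv),0.0),rz(g(*uv),.01))
E
```

```text
cap [ 0.0123 -0.004 ] front [-0.0021 -0.0001]
[0.46702282 0.04710086 0.17215638]
(268, 270) [0.0559 0.0217] [0.05  0.021]
(276, 305) [0.0443 0.0191] [0.0388 0.0185]
(440, 270) [ 0.0558 -0.0305] [ 0.0499 -0.0296]
(436, 290) [ 0.0491 -0.0292] [ 0.0434 -0.0283]
```

View pics/w30.png

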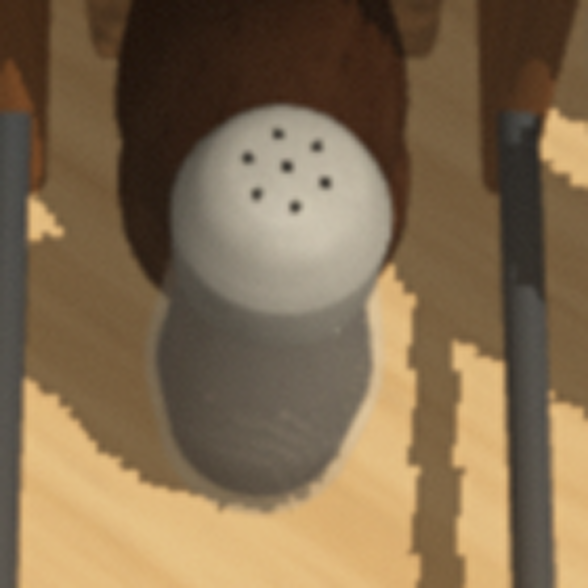

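```bash
python3 - <<'E'
from h import *
from scipy.optimize import least_squares
c=cam('wrist');a=np.radians(7.)
def rz(uv,z):
    p=onz(c,uv,z);return np.array([np.cos(a)*p[0]+np.sin(a)*p[1]-.6127,-np.sin(a)*p[0]+np.cos(a)*p[1]+.01])
g=lambda x,y:(260+x/4.2-.4,40+y/4.2-.4)
m=[rz(g(*q),.003) for q in [(160,288),(138,258),(128,232),(402,252),(393,270)]]
s=[rz(g(*q),.0) for q in [(260,500),(215,488),(180,448),(305,490),(340,455)]]
for n,P,R in (("mill",m,.029),("salt",s,.022)):
    P=np.array(P);f=least_squares(lambda q:np.hypot(*(P-q).T)-R,P.mean(0)+[.02,0]);print(n,f.x.round(4),(f.fun*1e3).round(1),P.round(4).tolist())
E
```

```text
mill [ 0.0626 -0.0021] [-0.1  0.   0.1 -0.1  0.1] [[0.0435, 0.0197], [0.05, 0.0241], [0.0557, 0.0262], [0.0512, -0.0287], [0.0473, -0.0268]]
salt [ 0.0228 -0.0008] [ 1.   0.6 -1.6  0.5 -1.6] [[-0.0002, -0.0002], [0.0023, 0.0086], [0.0107, 0.0156], [0.0019, -0.009], [0.0092, -0.016]]
```

```bash
python3 -c "
from station import order,telemetry
print(order.job_done()); print(telemetry.observe()['time_s'])"
```

```text
the job is handed in; nothing more can be done
None
the job is handed in; nothing more can be done
```

The pepper mill and the salt shaker are both standing in the free lane, mill at the back, and the job is handed in after about 34 s of the 72 s allowed.

**How it was done:** I carried each piece upright to just in front of the lane and set it down there. I then pushed it in along the worktop with the half-closed fingertips, touching it about 20 mm up.
- **Mill:** I pushed until the steady force rose from about 1.2 N to 5.3 N over roughly 4 mm, which is the stop giving on its spring.
- **Shaker:** I pushed it up against the mill, and the row pressed on the stop again, with steady force rising from about 0.7 N to 4.6 N. I then backed the fingers away slowly and clear.

**Last checks:**
- Both pieces stand upright between the rails. The shaker hides part of the mill in every view.
- The honey jar and the tin look unmoved in the last top view. The matchbox was partly hidden by the arm, so I could not check its position.
- The arm was clear of everything at hand-in.

**One check disagreed:** a rough circle fit of the two feet gave a centre distance of about 40 mm. That is impossible, since 51 mm is the distance when they touch, so I discarded it. Contact between shaker and mill therefore rests on the push force, and on the shaker's front edge, which sits about 3 mm back from where I pushed it. That is in keeping with the spring relaxing.

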